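# Clamp the rinsed manifold block into its dock with the draw latch

## Task

The rinse-manifold block is standing on end in the steel drip tray: lay it down on the grey rubber mat with its steel keeper on top and let go of it, then take it again from above and lower it into the cradle of the aluminium dock, keeper up and port end towards the latch. Then hook the latch's wire loop over and behind the keeper, and press the lever down past centre until it lies fully home, drawing the block tight against the bulkhead. Leave the other things on the bench alone.

Things in the scene. Friction and masses are not known exactly. Their poses are not given: they have to be found in the camera images.
- block_center (a point): Centre of the loose rinse-manifold block: grey plastic bar 130 x 50 x 50 mm, 0.36 to 0.59 kg, standing on its rear end in the drip tray. Its z axis runs along the length to the port end (six small dark ports), up at the start; x points out of the face with the steel keeper; y runs across the two plain faces, 50 mm apart, by which it can be gripped.
- block_port (a point): Centre of the block's port end face, 65 mm from its centre along z (axes as the block's). At this end a plain lip, 32 mm wide and 10 mm thick, rises 26 mm above the keeper face.
- keeper (a point): Notch of the steel keeper, where the loop's bar rests: 37 mm from the block's centre along x, 3 mm along z (axes as the block's). The keeper is 30 mm wide along y: a foot 8 mm high and 34 mm long, and a 10 mm thick stem rising 30 mm above the face, leaning 15 degrees away from the port end; the notch is behind the stem, on the side away from the port end.
- drip_tray: Fixed square steel tray, 150 x 150 mm, rim 18 mm high, 3 mm floor, in which the block stands. Origin under its centre.
- mat: Fixed grey rubber mat, 160 mm (its x) by 200 mm (its y), top 4 mm above the bench, clear of other things. Origin under its centre.
- dock: Fixed aluminium dock, base plate 300 x 120 x 12 mm. Origin on the bench under the middle of the bulkhead's face; x points level from the bulkhead to the cradle, z up. The bulkhead, 70 mm wide and 58 mm high (90 mm in its middle 34 mm), ends at x = 0. Drawn home, the block's centre is at x = 65, y = 0, z = 37 mm, its top at z = 62 mm, its port end (block +z) at the bulkhead and its keeper up.
- hinge (a point): Hinge axis of the latch lever, on the dock at x = -35, y = 0, z = 70 mm (axes as the dock's; the lever turns in the dock's xz plane).
- lever_tip (a point): Free end of the steel lever with grey plastic grip, a flat bar 22 mm wide and 9 mm thick, 100 mm from the hinge.
- lever (a joint): Lever angle, rad. 0 = fully open, 75 degrees above level, leaning slightly over the cradle: the loop then just drops behind the keeper. 1.833 = closed, level, pointing away from the cradle. Its hinge stays where it is left (0.15 N m). With the loop hooked, closing takes about 6 N at the grip; past centre (about 1.55) the spring holds it shut.
- loop_bar (a point): Middle of the 8 mm cross-bar (along the dock's y) of the steel wire loop. The loop swings freely on the lever, pivoted 30 mm from the hinge, 19 degrees beyond the lever's own direction in the closing sense; bar to pivot 120 mm. Flat cheeks 26 x 22 mm at the bar's ends, 50 mm apart outside, can be gripped across the dock's y. It starts leaning back past upright.
- loop (a joint): Stretch of the loop's spring, m: 0 = slack, at most 0.02; it pulls 4 N per mm. About 0.010 when the latch is closed on the keeper, and 0 if the lever is closed without it.
- reagent: Bystander: white plastic bottle, 64 mm across, 120 mm high. Origin under its centre.
- beaker: Bystander: glass beaker, 72 mm across, 90 mm high. Origin under its centre.
- jar: Bystander: amber glass jar with black cap, 70 mm across, 75 mm high. Origin under its centre.
- brush: Bystander: white brush lying on the bench.
- screwdriver: Bystander: black-handled screwdriver lying on the bench.
- tube_rack: Bystander: white rack with capped tubes, 70 x 200 x 99 mm. Origin under its centre.
- block: The block itself; origin at the centre of its rear end, axes as above.
- nest (a point): Middle of the cradle's floor: 65 mm from the bulkhead, 12 mm above the bench, axes as the dock's. The cradle is open from the bulkhead to an end rail 136 mm away (6 mm lengthwise play for the block), and within 28 mm each side of the middle. Its end rail stands 15 mm above the floor, its side rails 18 mm, all flared outwards at the top.
There are look-alikes about, which are no part of the job. Leave any brown or turquoise look-alike of the block alone.

How it is judged:
By the outcome, as a careful person would: the job done as asked, in the order asked, and still so for the second after the job is handed in, with the robot touching nothing.
It also fails if it takes over 72 s, if anything falls off the work surface, if the arm or the gripper's body presses on something with over 40 N, if the wrist force passes 120 N, or if a joint passes its speed limit or range.

## Robot

A 7-joint arm with a two-finger parallel gripper is mounted at the origin on the work surface. World frame = base frame: x ahead of the robot, y to its left, z up, the work surface at z = 0. Lengths are in m, angles in rad, forces in N, time in s.
With the tool pointing down it reaches from about 0.425 to 0.925 m from the base axis. Payload 6.8 kg.
Tool frame: the origin (TCP) lies on the mounting face of the last link; the fingertips stand 173 mm ahead of it and the grasp point (between the pads) lies 155 mm ahead of it; z points along the fingers, y is the line along which they close (so a half turn about z gives the same grasp; the last joint's range is limited). The gripper opens to 85 mm and grips with 20 to 120 N. Pads are 22 mm wide; open, the fingers measure 114 mm over their backs; the gripper's body (76 mm by 85 mm) begins 54 mm behind the grasp point. The pads swing forward as they close: fully open they stand 13 mm farther back than shut.
Start: joints at [1.179, 0.477, 0.022, 1.555, -0.011, 1.109, -0.083], TCP at [0.189, -0.648, 0.405] pointing down, gripper open.
Joint ranges: [-2.96, 2.96], [-0.34, 2.1], [-1.41, 1.46], [0.24, 2.44], [-1.37, 4.51], [0.17, 1.92], [-2.96, 2.96]. Speed limits (rad/s): [2.39, 2.39, 3.14, 3.14, 3.14, 3.14, 3.14].

## Interface

Orientations are given as a rotation vector (axis times angle).
In Python, from bench import r gives the robot as it stands.
- The arm moves only by the tool arm_command, never from a script. Its argument "plan" is a list of rows, each an object of numbers: "claw": the closure, from 0 (fully open) to 1 (shut); "tx", "ty", "tz": the shift along the tool's x, y, z in m; "ax", "ay", "az": the turn, a rotation vector about the tool's x, y, z in degrees. A call has exactly 10 rows; each row shifts and turns the commanded pose from where the row before left it, along the tool's axes as they then stand; what a row does not reach is not made up. A row lasts 1/12 s, in which the tool goes at most 41.7 mm and 7.16 degrees, less where a joint would pass 70% of its speed; a pose out of reach is approached as far as the arm can. A call is refused whole if a number of a shift passes 0.0417 or a number of a turn 7.16, either way. A call with a gripper value outside its range is refused whole. The fingers move at their own pace and stop on an object; "squeeze" is the grip in N (left out, the last holds). Time passes only in rows, so rows that do not move let the fingers close, or fill a call up. It gives the time, the measured TCP pose, the force, the opening and the grip force at its end, in the units of the state.
- r.get_obs(): the state, without advancing time (a new reading comes with each control period).
- r.grab_frame(name): name is "side" or "top" or "wrist"; returns the picture (384x512x3 uint8, red, green, blue); there is no depth.
- r.camera_model(name): a dict with "fx", "fy", "cx", "cy" (pixels), "position" and "orientation" of the camera in the world; the wrist camera has in their place "tool_from_camera" (4x4, takes a point from camera to tool coordinates, whose origin is the TCP and whose axes are the flange's). Camera axes: x right, y up, looking along -z (the intrinsics and any distortion apply to the point x, -y, -z); pixel columns grow to the right and rows downward; lengths in m; the calibration is good to about 2 mm. The wrist camera is an equidistant fisheye: a pixel r from the principal point sees the ray r / f radians off the axis. A picture is of the moment at which its call begins: read the wrist's pose just before it. camera_model takes no time and is no camera call.
- r.hand_in(): hands the job in; it is judged then, once.
Trained networks look in the newest picture that a camera, given by its name, has taken for a name from the list of things; names that differ only in an ending like _2 or _b are one class to them, and where a whole thing is asked for, a point or a joint stands for the part that bears it (a point fixed in the world has none). Each returns a list of dicts, best first, with "confidence" (0 to 1); they miss things now and then, are a little off and sometimes report something else, mostly with a low value. They report only what shows in the picture. A call takes as long as a camera call. They do not tell look-alikes from the thing itself.
- r.boxes_of(target, camera): "location" ([x, y, z] in m, in the coordinates of the camera as it stood for that picture, good to about 4 mm: the middle of the surface that is visible of it).
- r.tip_of(target, camera): "location" ([x, y, z] in m, in the coordinates of the camera as it stood for that picture, good to about 4 mm: a listed point, or the origin of a listed thing).
The state is a dict: "clock": time; "joints": joint angles; "qvel": joint speeds; "tau": joint torques, N m; "tcp_pos": TCP position; "orientation": TCP orientation; "contact_force": force on the tool from outside, world axes, zero at the start; "moment": the same for the moment, N m; "grip_width": finger opening in m; "gripper_force": force on a finger pad.
Only numpy, scipy, OpenCV 4.12 (cv2) and the standard library are available. Lean on these libraries where they do the work, as an engineer would, in place of code of your own. Each camera call takes 0.05 s, during which the arm holds its last target. There are 200 camera calls.

## Working session

There is one attempt and no reset: what is moved stays moved. The work goes in short steps, Python scripts to look and compute and a tool call to move; the robot and the scene stay as the last step left them, time stands still between calls to the robot, and variables do not carry over. Pictures are saved under pics/ and viewed, at most 10 in all, crops included, and the job is handed in when it is done.

Besides the shell and the picture viewer there is one more tool, called after "Call:" by a JSON object that holds its "method" and its "body", one argument or row to a line. arm_command: Moves the arm, as the interface text tells. Its arguments: {"type":"object","properties":{"plan":{"type":"array","items":{"type":"object","properties":{"claw":{"type":"number"},"tx":{"type":"number"},"ty":{"type":"number"},"tz":{"type":"number"},"ax":{"type":"number"},"ay":{"type":"number"},"az":{"type":"number"}}}},"squeeze":{"type":"number"}},"required":["plan"]}

```bash
ls; mkdir -p pics; cat > h.py <<'E'
import numpy as np, cv2
from scipy.spatial.transform import Rotation as R
from bench import r
def Tcam(name,obs=None):
    m=r.camera_model(name)
    if 'tool_from_camera' in m:
        o=obs or r.get_obs(); T=np.eye(4); T[:3,:3]=R.from_rotvec(o['orientation']).as_matrix(); T[:3,3]=o['tcp_pos']
        return T@np.array(m['tool_from_camera'])
    T=np.eye(4); q=np.array(m['orientation']); T[:3,:3]=R.from_rotvec(q).as_matrix() if q.shape==(3,) else q; T[:3,3]=m['position']; return T
def find(name,targets,f='tip_of',T=None,n=3):
    T=Tcam(name) if T is None else T
    for t in targets:
        for d in getattr(r,f)(t,name)[:n]:
            p=T@np.append(d['location'],1); print(name,t,round(d['confidence'],2),np.round(p[:3],4))
def snap(name,fn=None):
    T=Tcam(name); im=r.grab_frame(name)
    if fn: cv2.imwrite('pics/'+fn,cv2.cvtColor(im,cv2.COLOR_RGB2BGR))
    return T,im
E
python3 - <<'E'
from h import *
print(r.get_obs())
for c in ['side','top','wrist']:
    print(r.camera_model(c))
for c in ['top','side']:
    T,im=snap(c,c+'0.png')
    find(c,['block_center','block_port','keeper','drip_tray','mat','dock','hinge','lever_tip','loop_bar','nest'],T=T,n=3)
a=cv2.imread('pics/top0.png');b=cv2.imread('pics/side0.png')
cv2.imwrite('pics/both0.png',cv2.resize(np.vstack([a,b]),(400,600)))
E
```

```text
pics
{'clock': 0.0, 'joints': array([ 1.17889786,  0.47778802,  0.02231036,  1.55645221, -0.01149555,
        1.1092861 , -0.08314153]), 'qvel': array([-3.54234946e-04, -3.70833859e-05, -1.63224854e-03,  1.71834821e-03,
       -1.46144542e-04,  3.62486391e-05,  2.46063926e-04]), 'tau': array([-8.34118055e-05, -5.96450758e+01,  1.60782259e+00, -2.81188881e+01,
        1.24867281e-02,  9.47058492e-03, -5.46988034e-06]), 'tcp_pos': array([ 0.1889484 , -0.64772703,  0.40373264]), 'orientation': array([-3.10826702e+00, -4.44057975e-01,  5.93432381e-04]), 'contact_force': array([ 0.68026163, -0.42539736, -0.77666734]), 'moment': array([-0.01041677,  0.02021482,  0.01251062]), 'gripper_force': 0.0, 'grip_width': 0.08519279134020648}
{'fx': 368.0707768446349, 'fy': 368.0707768446349, 'cx': 251.00897076116817, 'cy': 187.35483033285118, 'position': array([0.09197276, 0.82766162, 0.5749975 ]), 'orientation': array([ 0.37060046, -1.31996181, -2.23163958])}
{'fx': 369.8597271148272, 'fy': 369.8597271148272, 'cx': 256.7043395605522, 'cy': 197.11674103781962, 'position': array([0.36230319, 0.130777
[... 1200 characters left out ...]
0117]
side block_center 0.67 [0.5105 0.3225 0.0687]
side block_center 0.61 [0.4968 0.5329 0.0638]
side block_port 0.69 [0.3112 0.2987 0.1323]
side block_port 0.68 [0.5016 0.5349 0.1329]
side block_port 0.66 [0.5078 0.3181 0.1359]
side keeper 0.84 [0.2807 0.2768 0.0699]
side keeper 0.77 [0.5443 0.3065 0.0695]
side drip_tray 0.9 [ 0.5219  0.3004 -0.0013]
side dock 0.64 [ 5.692e-01 -2.604e-01  1.000e-04]
side hinge 0.84 [ 0.5639 -0.2984  0.0711]
side hinge 0.4 [0.5123 0.3192 0.0678]
side hinge 0.19 [ 0.4845  0.0809 -0.0008]
side lever_tip 0.8 [ 0.5672 -0.2818  0.1684]
side lever_tip 0.49 [0.52   0.2982 0.0009]
side loop_bar 0.44 [ 0.5512 -0.3357  0.2153]
side nest 0.89 [ 0.5811 -0.1947  0.0149]
```

View pics/both0.png

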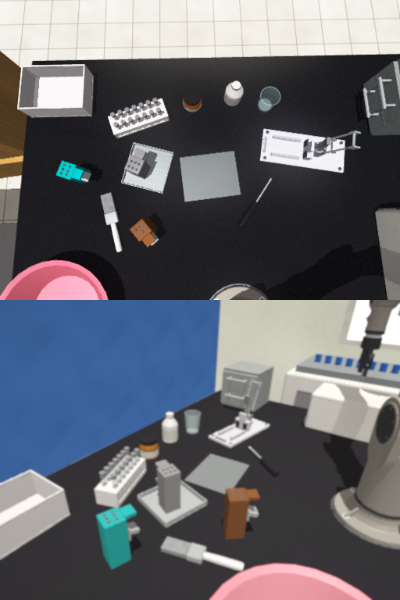

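```bash
python3 - <<'E'
from h import *
o=r.get_obs();print(o['clock'])
for c in ['top']:
    T,im=snap(c)
    find(c,['reagent','beaker','jar','brush','screwdriver','tube_rack'],T=T,n=2)
    find(c,['mat','dock','nest'],'boxes_of',T=T,n=1)
print(R.from_rotvec(o['orientation']).as_matrix().round(3))
E
```

```text
1.1
top reagent 0.78 [ 0.7767 -0.0149  0.0037]
top beaker 0.89 [ 0.7484 -0.1347  0.0028]
top jar 0.85 [7.569e-01 1.361e-01 6.000e-04]
top jar 0.74 [ 5.698e-01 -2.578e-01 -5.000e-04]
top brush 0.84 [0.3408 0.4166 0.0007]
top screwdriver 0.7 [ 0.3868 -0.0801  0.0015]
top tube_rack 0.71 [0.5137 0.3219 0.0725]
top tube_rack 0.6 [0.6972 0.3282 0.0017]
top mat 0.79 [0.4875 0.0846 0.0054]
top dock 0.86 [ 0.5613 -0.2585  0.0143]
top nest 0.36 [0.4862 0.082  0.0038]
[[ 0.96  0.28  0.  ]
 [ 0.28 -0.96  0.  ]
 [ 0.   -0.   -1.  ]]
```

The grey block stands in the tray; the turquoise and brown ones are look-alikes. I'll arc over towards the tray.

Call:
{"method": "arm_command", "body": {
  "plan": [
    {"tx":0.04,"tz":-0.01,"az":-3.7},
    {"tx":0.04,"tz":-0.01,"az":-3.7},
    {"tx":0.04,"tz":-0.01,"az":-3.7},
    {"tx":0.04,"tz":-0.01,"az":-3.7},
    {"tx":0.04,"tz":-0.01,"az":-3.7},
    {"tx":0.04,"tz":-0.01,"az":-3.7},
    {"tx":0.04,"tz":-0.01,"az":-3.7},
    {"tx":0.04,"tz":-0.01,"az":-3.7},
    {"tx":0.04,"tz":-0.01,"az":-3.7},
    {"tx":0.04,"tz":-0.01,"az":-3.7}
  ]
}}

```text
invalid input at $.plan[0]: expected keys claw, tx, ty, tz, ax, ay, az
```

```bash
cat >> h.py <<'E'
import json,os
def log():
    o=r.get_obs()
    with open('log.jsonl','a') as f: f.write(json.dumps([list(o['joints']),list(o['tcp_pos']),list(o['orientation'])])+'\n')
    return o
E
python3 -c "
from h import *
o=log();print(o['joints'])"
```

```text
[ 1.1788642   0.47699271  0.022428    1.55537693 -0.011526    1.10928687
 -0.08310408]
```

Call:
{"method": "arm_command", "body": {
  "plan": [
    {"tx":0.041,"az":-3.7},
    {"tx":0.041,"az":-3.7},
    {"tx":0.041,"az":-3.7},
    {"tx":0.041,"az":-3.7},
    {"tx":0.041,"az":-3.7},
    {"tx":0.041,"az":-3.7,"ay":2},
    {"tx":0.041,"az":-3.7,"ay":2},
    {"tx":0.041,"az":-3.7,"ay":2},
    {"tx":0.041,"az":-3.7,"ay":2},
    {"tx":0.041,"az":-3.7,"ay":2}
  ]
}}

```text
invalid input at $.plan[0]: expected keys claw, tx, ty, tz, ax, ay, az
```

```bash
python3 -c "
from h import *
o=log();print(o['joints'],o['tcp_pos'],R.from_rotvec(o['orientation']).as_matrix().round(3))"
```

```text
[ 1.1788642   0.47699271  0.022428    1.55537693 -0.011526    1.10928687
 -0.08310408] [ 0.18902464 -0.64801655  0.4047231 ] [[ 0.96  0.28  0.  ]
 [ 0.28 -0.96 -0.  ]
 [ 0.    0.   -1.  ]]
```

All keys are needed in each row.

Call:
{"method": "arm_command", "body": {
  "plan": [
    {"claw":0,"tx":0.04,"ty":0,"tz":-0.01,"ax":0,"ay":0,"az":-3.7},
    {"claw":0,"tx":0.04,"ty":0,"tz":-0.01,"ax":0,"ay":0,"az":-3.7},
    {"claw":0,"tx":0.04,"ty":0,"tz":-0.01,"ax":0,"ay":0,"az":-3.7},
    {"claw":0,"tx":0.04,"ty":0,"tz":-0.01,"ax":0,"ay":0,"az":-3.7},
    {"claw":0,"tx":0.04,"ty":0,"tz":-0.01,"ax":0,"ay":0,"az":-3.7},
    {"claw":0,"tx":0.04,"ty":0,"tz":-0.01,"ax":0,"ay":0,"az":-3.7},
    {"claw":0,"tx":0.04,"ty":0,"tz":-0.01,"ax":0,"ay":0,"az":-3.7},
    {"claw":0,"tx":0.04,"ty":0,"tz":-0.01,"ax":0,"ay":0,"az":-3.7},
    {"claw":0,"tx":0.04,"ty":0,"tz":-0.01,"ax":0,"ay":0,"az":-3.7},
    {"claw":0,"tx":0.04,"ty":0,"tz":-0.01,"ax":0,"ay":0,"az":-3.7}
  ]
}}

```text
clock: 2.43
tcp_pos: [0.5204, -0.4331, 0.5051]
orientation: [2.806, 1.412, 0.0]
contact_force: [0.7, -0.7, -0.0]
grip_width: 0.0852
gripper_force: 0.0
```

```bash
python3 -c "
from h import *
o=log();print(o['joints'])"
```

```text
[ 0.74477787  0.42446001 -0.20705459  1.41075257  0.0876566   1.31509312
 -0.104834  ]
```

Call:
{"method": "arm_command", "body": {
  "plan": [
    {"claw":0,"tx":0.041,"ty":0,"tz":0,"ax":0,"ay":0,"az":-3.7},
    {"claw":0,"tx":0.041,"ty":0,"tz":0,"ax":0,"ay":0,"az":-3.7},
    {"claw":0,"tx":0.041,"ty":0,"tz":0,"ax":0,"ay":0,"az":-3.7},
    {"claw":0,"tx":0.041,"ty":0,"tz":0,"ax":0,"ay":0,"az":-3.7},
    {"claw":0,"tx":0.041,"ty":0,"tz":0,"ax":0,"ay":0,"az":-3.7},
    {"claw":0,"tx":0.041,"ty":0,"tz":0,"ax":0,"ay":2,"az":-3.7},
    {"claw":0,"tx":0.041,"ty":0,"tz":0,"ax":0,"ay":2,"az":-3.7},
    {"claw":0,"tx":0.041,"ty":0,"tz":0,"ax":0,"ay":2,"az":-3.7},
    {"claw":0,"tx":0.041,"ty":0,"tz":0,"ax":0,"ay":2,"az":-3.7},
    {"claw":0,"tx":0.041,"ty":0,"tz":0,"ax":0,"ay":2,"az":-3.7}
  ]
}}

```text
clock: 3.27
tcp_pos: [0.6575, -0.0548, 0.5186]
orientation: [-2.134, -2.152, -0.215]
contact_force: [0.6, -0.4, 0.4]
grip_width: 0.0852
gripper_force: 0.0
```

```bash
python3 -c "
from h import *
o=log();print(o['joints'],o['tcp_pos'],R.from_rotvec(o['orientation']).as_matrix().round(3),o['clock'])"
```

```text
[ 0.37653337  0.41985953 -0.49723724  1.42710153  0.02599718  1.29997869
 -0.07769913] [ 0.65752094 -0.05481772  0.51864078] [[-0.011  1.     0.026]
 [ 0.985  0.006  0.172]
 [ 0.172  0.028 -0.985]] 3.2667
```

```bash
cat > fit.py <<'E'
from h import *
import itertools
from scipy.optimize import least_squares
D=[json.loads(l) for l in open('log.jsonl')]
def rot(ax,a): return R.from_euler(ax,a).as_matrix()
def fk(q,p,s):
    zs,L1,ae,L2,be,a7,d7,o1,o7,o6=p
    T=np.eye(3);x=np.zeros(3)
    def t(v): nonlocal x; x=x+T@np.array(v)
    T=T@rot('z',s[0]*q[0]+o1);t([0,0,zs]);T=T@rot('y',q[1]);T=T@rot('z',s[1]*q[2]);t([ae,0,L1])
    T=T@rot('y',q[3]);t([be,0,L2]);T=T@rot('z',s[2]*q[4]);T=T@rot('y',q[5]+o6);t([a7,0,d7]);T=T@rot('z',s[3]*q[6]+o7)
    return x,T
def res(p,s):
    e=[]
    for q,x,o in D:
        X,T=fk(q,p,s);e+=list((X-x)*5);e+=list((T-R.from_rotvec(o).as_matrix()).ravel())
    return e+list(1e-3*(np.array(p)-P0))
P0=np.array([.35,.4,0,.4,0,0,.1,0,np.pi/2,0.])
if __name__=='__main__':
    for s in itertools.product([-1,1],repeat=4):
        b=min((least_squares(res,P0+np.array([0]*8+[k,0]),args=(s,)) for k in (0,np.pi)),key=lambda b:b.cost)
        print(s,round(b.cost,5),b.x.round(3))
E
python3 fit.py
```

```text
(-1, -1, -1, -1) 0.00042 [ 0.278  0.357 -0.883  0.719 -0.055 -0.629  0.321 -0.09   1.481  0.004]
(-1, -1, -1, 1) 0.00211 [ 0.278  0.357 -0.881  0.718 -0.055 -0.628  0.321 -0.09   1.656  0.004]
(-1, -1, 1, -1) 0.03447 [ 0.286 -0.05  -0.848  0.72  -0.181 -0.726  0.065 -0.094  1.468  0.004]
(-1, -1, 1, 1) 0.03322 [ 0.286 -0.05  -0.851  0.721 -0.181 -0.728  0.066 -0.094  1.642  0.003]
(-1, 1, -1, -1) 0.82404 [-2.06   3.533  1.802 -0.209  0.467  2.158 -0.466 -0.088  1.19   0.007]
(-1, 1, -1, 1) 0.83061 [-2.06   3.532  1.798 -0.208  0.467  2.156 -0.466 -0.088  1.366  0.006]
(-1, 1, 1, -1) 0.79637 [-1.98   3.705  3.834 -0.835  0.49   3.484 -0.866 -0.072  1.195  0.015]
(-1, 1, 1, 1) 0.80011 [-1.979  3.706  3.838 -0.836  0.49   3.486 -0.87  -0.072  1.371  0.015]
(1, -1, -1, -1) 3.74242 [  3.008 -14.942 -35.708  11.239  -5.091 -27.137   3.773  -2.164   1.176
   0.055]
(1, -1, -1, 1) 3.73794 [  3.008 -14.942 -35.706  11.238  -5.091 -27.134   3.784  -2.164   1.354
   0.055]
(1, -1, 1, -1) 3.79374 [  2.864  -3.127 -10.936   3.005  -2.52   -8.395   4.995  -2.322   1.013
   0.076]
(1, -1, 1, 1) 3.78666 [  2.864  -3.127 -10.938   3.006  -2.52   -8.392   5.004  -2.322   1.19
   0.075]
(1, 1, -1, -1) 7.41648 [ 3.441  9.452 30.508 -8.422  4.625 22.145 -4.833  0.931  4.104 -0.084]
(1, 1, -1, 1) 7.39811 [ 3.441  9.452 30.497 -8.418  4.626 22.145 -4.794  0.931  4.289 -0.083]
(1, 1, 1, -1) 6.93942 [ 2.514 -1.83  20.847 -4.815  2.117 12.542 -9.582  0.722  3.88  -0.059]
(1, 1, 1, 1) 6.91796 [ 2.514 -1.828 20.855 -4.817  2.118 12.554 -9.574  0.722  4.065 -0.058]
```

```bash
cat >> h.py <<'E'
def pose(o=None):
    o=o or r.get_obs(); return np.array(o['tcp_pos']),R.from_rotvec(o['orientation']).as_matrix()
def plan(x1,M1,n=None,start=None,claw=0,pr=True):
    """rows for a straight move to TCP x1, orientation M1 (shift assumed in axes before the row's turn)"""
    x0,M0=start or pose(); w=R.from_matrix(M0.T@M1).as_rotvec()
    need=max(np.linalg.norm(x1-x0)/.0410,np.degrees(np.linalg.norm(w))/7.1)
    n=n or int(np.ceil(need)); 
    print('n',n,'need',round(need,2),'dist',round(np.linalg.norm(x1-x0),3),'deg',np.degrees(w).round(1))
    M=M0.copy(); dR=R.from_rotvec(w/n).as_matrix(); a=np.degrees(w/n).round(1); x=np.array(x0)
    for i in range(n):
        s=(M.T@(x0+(x1-x0)*(i+1)/n-x)).round(4); x=x+M@s; M=M@R.from_rotvec(np.radians(a)).as_matrix()
        if pr: print('{"claw": %g, "tx": %g, "ty": %g, "tz": %g, "ax": %g, "ay": %g, "az": %g},'%(claw,*s,*a))
    return x1,M1
def tool(d,y):
    d=np.array(d,float);d/=np.linalg.norm(d);y=np.array(y,float);y-=d*(y@d);y/=np.linalg.norm(y)
    return np.column_stack([np.cross(y,d),y,d])
def yaw(deg): a=np.radians(deg); return np.array([np.cos(a),np.sin(a),0])
E
python3 - <<'E'
from h import *
# order check on call 1
D=[json.loads(l) for l in open('log.jsonl')]
x0,M0=np.array(D[0][1]),R.from_rotvec(D[0][2]).as_matrix()
dR=R.from_rotvec(np.radians([0,0,-3.7])).as_matrix()
for order in (0,1):
    x,M=x0.copy(),M0.copy()
    for i in range(10):
        if order: M=M@dR
        x=x+M@[.04,0,-.01]
        if not order: M=M@dR
    print(order,x)
a=np.radians(45);xb=yaw(-24);z=np.array([0,0,1])
d=-np.cos(a)*z-np.sin(a)*xb
M=tool(d,yaw(66)); G=np.array([.509,.321,.116])
plan(G-d*(.155+.09),M)
E
```

```text
0 [ 0.51908699 -0.43440902  0.50472714]
1 [ 0.50461475 -0.41355426  0.50472539]
n 11 need 10.42 dist 0.382 deg [ 32.   32.  -58.5]
{"claw": 0, "tx": 0.0237, "ty": 0.0005, "tz": 0.0253, "ax": 2.9, "ay": 2.9, "az": -5.3},
{"claw": 0, "tx": 0.0223, "ty": 0.0039, "tz": 0.0264, "ax": 2.9, "ay": 2.9, "az": -5.3},
{"claw": 0, "tx": 0.0203, "ty": 0.0072, "tz": 0.0272, "ax": 2.9, "ay": 2.9, "az": -5.3},
{"claw": 0, "tx": 0.0182, "ty": 0.0104, "tz": 0.0278, "ax": 2.9, "ay": 2.9, "az": -5.3},
{"claw": 0, "tx": 0.0156, "ty": 0.0134, "tz": 0.0279, "ax": 2.9, "ay": 2.9, "az": -5.3},
{"claw": 0, "tx": 0.0128, "ty": 0.0161, "tz": 0.028, "ax": 2.9, "ay": 2.9, "az": -5.3},
{"claw": 0, "tx": 0.0099, "ty": 0.0186, "tz": 0.0276, "ax": 2.9, "ay": 2.9, "az": -5.3},
{"claw": 0, "tx": 0.0066, "ty": 0.0208, "tz": 0.0271, "ax": 2.9, "ay": 2.9, "az": -5.3},
{"claw": 0, "tx": 0.0033, "ty": 0.0225, "tz": 0.0262, "ax": 2.9, "ay": 2.9, "az": -5.3},
{"claw": 0, "tx": -0.0002, "ty": 0.024, "tz": 0.0251, "ax": 2.9, "ay": 2.9, "az": -5.3},
{"claw": 0, "tx": -0.0037, "ty": 0.025, "tz": 0.0238, "ax": 2.9, "ay": 2.9, "az": -5.3},
```

Call:
{"method": "arm_command", "body": {
  "plan": [
    {"claw":0,"tx":0.024,"ty":0.0005,"tz":0.025,"ax":2.9,"ay":2.9,"az":-5.3},
    {"claw":0,"tx":0.022,"ty":0.004,"tz":0.026,"ax":2.9,"ay":2.9,"az":-5.3},
    {"claw":0,"tx":0.02,"ty":0.007,"tz":0.027,"ax":2.9,"ay":2.9,"az":-5.3},
    {"claw":0,"tx":0.018,"ty":0.01,"tz":0.028,"ax":2.9,"ay":2.9,"az":-5.3},
    {"claw":0,"tx":0.016,"ty":0.013,"tz":0.028,"ax":2.9,"ay":2.9,"az":-5.3},
    {"claw":0,"tx":0.013,"ty":0.016,"tz":0.028,"ax":2.9,"ay":2.9,"az":-5.3},
    {"claw":0,"tx":0.01,"ty":0.019,"tz":0.028,"ax":2.9,"ay":2.9,"az":-5.3},
    {"claw":0,"tx":0.007,"ty":0.021,"tz":0.027,"ax":2.9,"ay":2.9,"az":-5.3},
    {"claw":0,"tx":0.003,"ty":0.0225,"tz":0.026,"ax":2.9,"ay":2.9,"az":-5.3},
    {"claw":0,"tx":0,"ty":0.024,"tz":0.025,"ax":2.9,"ay":2.9,"az":-5.3}
  ]
}}

```text
clock: 4.1
tcp_pos: [0.6667, 0.2213, 0.3096]
orientation: [-0.639, -2.333, -0.207]
contact_force: [1.1, -0.0, 0.1]
grip_width: 0.0852
gripper_force: 0.0
```

```bash
sed -i 's/+list(1e-3\*(np.array(p)-P0))/+list(np.array([1,1,10,1,10,5,1,1,1,1])*1e-2*(np.array(p)-P0))/; s/itertools.product(\[-1,1\],repeat=4)/[(-1,-1,-1,-1),(-1,-1,-1,1)]/' fit.py; python3 - <<'E'
from h import *
o=log();print(o['joints'].round(3),o['tcp_pos'],R.from_rotvec(o['orientation']).as_matrix().round(3),o['clock'])
T,im=snap('wrist','w1.png'); find('wrist',['block_center','block_port','keeper'],T=T)
find('wrist',['block'],'boxes_of',T=T)
E
python3 fit.py
```

```text
[ 0.133  0.897 -0.786  1.331 -0.031  1.505  0.491] [0.66667566 0.22134175 0.30964653] [[-0.634  0.5   -0.589]
 [ 0.388  0.865  0.316]
 [ 0.668 -0.028 -0.743]] 4.1
wrist block_center 0.63 [0.4979 0.5323 0.0659]
wrist block_center 0.58 [0.3163 0.3006 0.0667]
wrist block_port 0.98 [0.3151 0.2996 0.1301]
wrist block_port 0.66 [0.5096 0.3227 0.1318]
wrist block_port 0.63 [0.4969 0.5375 0.1268]
wrist keeper 0.94 [0.486  0.4986 0.0691]
wrist keeper 0.76 [0.5412 0.3052 0.073 ]
wrist keeper 0.59 [0.2833 0.2766 0.0689]
wrist block 0.76 [0.3262 0.2898 0.1003]
wrist block 0.71 [0.5039 0.5118 0.0931]
wrist block 0.62 [0.525  0.3129 0.1373]
(-1, -1, -1, -1) 0.00424 [ 0.282  0.489 -0.177  0.486 -0.02  -0.165  0.191 -0.089  1.487  0.013]
(-1, -1, -1, 1) 0.97183 [ 0.302  0.379 -0.082  0.457 -0.051 -0.143  0.11  -0.103  1.441  0.017]
```

View pics/w1.png

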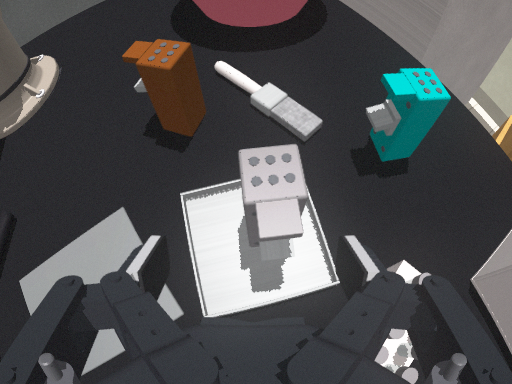

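```bash
cat >> h.py <<'E'
def unproj(px,T,z=None):
    m=r.camera_model('wrist');u=(np.array(px,float)-[m['cx'],m['cy']])/m['fx'];t=np.linalg.norm(u)
    v=np.array([np.sin(t)*u[0]/t,-np.sin(t)*u[1]/t,-np.cos(t)]);v=T[:3,:3]@v;p=T[:3,3]
    return p+v*(z-p[2])/v[2]
E
python3 - <<'E'
from h import *
T=Tcam('wrist')
P=[unproj(p,T,.133) for p in [(239,150),(298,146),(258,239),(301,234),(255,204),(297,201)]]
for p in P: print(p.round(4))
for a,b in ((0,1),(2,3)):
    v=P[a]-P[b];print(np.degrees(np.arctan2(v[1],v[0])),np.linalg.norm(v))
im=cv2.imread('pics/w1.png')[120:270,210:330]
cv2.imwrite('pics/w1c.png',cv2.resize(im,None,fx=4,fy=4,interpolation=cv2.INTER_CUBIC))
E
```

```text
[0.4814 0.3097 0.133 ]
[0.503  0.3531 0.133 ]
[0.5531 0.285  0.133 ]
[0.5659 0.3131 0.133 ]
[0.5289 0.2968 0.133 ]
[0.5431 0.3248 0.133 ]
-116.44916062075221 0.0484528617291418
-114.49000539384623 0.030873833317192793
```

View pics/w1c.png

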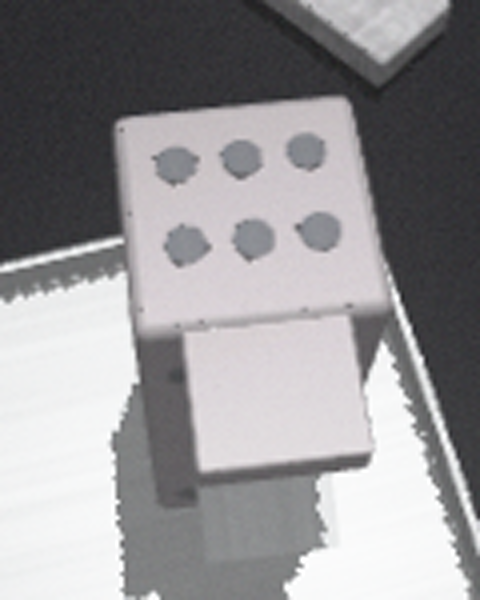

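```bash
python3 - <<'E'
from h import *
a=np.radians(45);xb=yaw(-25);z=np.array([0,0,1])
d=-np.cos(a)*z-np.sin(a)*xb
M=tool(d,yaw(65)); G=np.array([.513,.3205,.117])
s=plan(G-d*(.155+.06),M,3)
plan(G-d*.155,M,5,start=s)
E
```

```text
n 3 need 1.4 dist 0.057 deg [ 2.4  3.1 -5. ]
{"claw": 0, "tx": -0.0012, "ty": 0.0081, "tz": 0.0173, "ax": 0.8, "ay": 1, "az": -1.7},
{"claw": 0, "tx": -0.0017, "ty": 0.0082, "tz": 0.0172, "ax": 0.8, "ay": 1, "az": -1.7},
{"claw": 0, "tx": -0.0023, "ty": 0.0085, "tz": 0.017, "ax": 0.8, "ay": 1, "az": -1.7},
n 5 need 1.46 dist 0.06 deg [0. 0. 0.]
{"claw": 0, "tx": -0, "ty": 0, "tz": 0.012, "ax": 0, "ay": 0, "az": 0},
{"claw": 0, "tx": 0, "ty": 0, "tz": 0.012, "ax": 0, "ay": 0, "az": 0},
{"claw": 0, "tx": 0, "ty": 0, "tz": 0.012, "ax": 0, "ay": 0, "az": 0},
{"claw": 0, "tx": 0, "ty": 0, "tz": 0.012, "ax": 0, "ay": 0, "az": 0},
{"claw": 0, "tx": 0, "ty": 0, "tz": 0.012, "ax": 0, "ay": 0, "az": 0},
```

Call:
{"method": "arm_command", "body": {
  "plan": [
    {"claw":0,"tx":-0.001,"ty":0.008,"tz":0.017,"ax":0.8,"ay":1,"az":-1.7},
    {"claw":0,"tx":-0.002,"ty":0.008,"tz":0.017,"ax":0.8,"ay":1,"az":-1.7},
    {"claw":0,"tx":-0.002,"ty":0.0085,"tz":0.017,"ax":0.8,"ay":1,"az":-1.7},
    {"claw":0,"tx":0,"ty":0,"tz":0.012,"ax":0,"ay":0,"az":0},
    {"claw":0,"tx":0,"ty":0,"tz":0.012,"ax":0,"ay":0,"az":0},
    {"claw":0,"tx":0,"ty":0,"tz":0.012,"ax":0,"ay":0,"az":0},
    {"claw":0,"tx":0,"ty":0,"tz":0.012,"ax":0,"ay":0,"az":0},
    {"claw":0,"tx":0,"ty":0,"tz":0.012,"ax":0,"ay":0,"az":0},
    {"claw":0,"tx":0,"ty":0,"tz":0,"ax":0,"ay":0,"az":0},
    {"claw":0,"tx":0,"ty":0,"tz":0,"ax":0,"ay":0,"az":0}
  ]
}}

```text
clock: 5.18
tcp_pos: [0.6114, 0.2742, 0.2268]
orientation: [-0.509, -2.312, -0.212]
contact_force: [0.3, -0.7, 0.2]
grip_width: 0.0853
gripper_force: 0.0
```

Call:
{"method": "arm_command", "body": {
  "plan": [
    {"claw":0.3,"tx":0,"ty":0,"tz":0,"ax":0,"ay":0,"az":0},
    {"claw":0.6,"tx":0,"ty":0,"tz":0,"ax":0,"ay":0,"az":0},
    {"claw":1,"tx":0,"ty":0,"tz":0,"ax":0,"ay":0,"az":0},
    {"claw":1,"tx":0,"ty":0,"tz":0,"ax":0,"ay":0,"az":0},
    {"claw":1,"tx":0,"ty":0,"tz":0,"ax":0,"ay":0,"az":0},
    {"claw":1,"tx":0,"ty":0,"tz":0,"ax":0,"ay":0,"az":0},
    {"claw":1,"tx":0,"ty":0,"tz":0,"ax":0,"ay":0,"az":0},
    {"claw":1,"tx":0,"ty":0,"tz":0,"ax":0,"ay":0,"az":0},
    {"claw":1,"tx":0,"ty":0,"tz":0,"ax":0,"ay":0,"az":0},
    {"claw":1,"tx":0,"ty":0,"tz":0,"ax":0,"ay":0,"az":0}
  ],
  "squeeze": 100
}}

```text
clock: 6.02
tcp_pos: [0.6125, 0.2744, 0.2279]
orientation: [-0.51, -2.313, -0.214]
contact_force: [2.5, -0.2, 5.4]
grip_width: 0.0487
gripper_force: 104.0
```

```bash
python3 - <<'E'
from h import *
o=log();print(o['joints'].round(3),o['tcp_pos'],R.from_rotvec(o['orientation']).as_matrix().round(3),o['clock'])
E
python3 fit.py
```

```text
[ 0.084  0.973 -0.81   1.453 -0.015  1.359  0.538] [0.61247285 0.27435735 0.2279234 ] [[-0.643  0.421 -0.639]
 [ 0.297  0.907  0.299]
 [ 0.706  0.003 -0.709]] 6.0167
(-1, -1, -1, -1) 0.00721 [ 0.277  0.513 -0.276  0.523 -0.009 -0.216  0.226 -0.086  1.493  0.019]
(-1, -1, -1, 1) 1.78115 [ 0.309  0.319 -0.175  0.494 -0.06  -0.215  0.096 -0.112  1.265  0.029]
```

```bash
python3 - <<'E'
from h import *
x,M=pose()
s=plan(x+[0,0,.11],M,3,claw=1)
M1=tool([0,0,-1],M[:,1])
s=plan(np.array([.565,.08,.42]),M1,7,start=s,claw=1)
E
```

```text
n 3 need 2.68 dist 0.11 deg [0. 0. 0.]
{"claw": 1, "tx": 0.0259, "ty": 0.0001, "tz": -0.026, "ax": 0, "ay": 0, "az": 0},
{"claw": 1, "tx": 0.0258, "ty": 0.0001, "tz": -0.026, "ax": 0, "ay": 0, "az": 0},
{"claw": 1, "tx": 0.0259, "ty": 0.0001, "tz": -0.0259, "ax": 0, "ay": 0, "az": 0},
n 7 need 6.32 dist 0.216 deg [  0.2 -44.9   0.1]
{"claw": 1, "tx": 0.0044, "ty": -0.028, "tz": -0.0123, "ax": 0, "ay": -6.4, "az": 0},
{"claw": 1, "tx": 0.003, "ty": -0.028, "tz": -0.0127, "ax": 0, "ay": -6.4, "az": 0},
{"claw": 1, "tx": 0.0016, "ty": -0.028, "tz": -0.0129, "ax": 0, "ay": -6.4, "az": 0},
{"claw": 1, "tx": 0.0001, "ty": -0.028, "tz": -0.0131, "ax": 0, "ay": -6.4, "az": 0},
{"claw": 1, "tx": -0.0013, "ty": -0.028, "tz": -0.0129, "ax": 0, "ay": -6.4, "az": 0},
{"claw": 1, "tx": -0.0028, "ty": -0.028, "tz": -0.0128, "ax": 0, "ay": -6.4, "az": 0},
{"claw": 1, "tx": -0.0042, "ty": -0.028, "tz": -0.0123, "ax": 0, "ay": -6.4, "az": 0},
```

Call:
{"method": "arm_command", "body": {
  "plan": [
    {"claw":1,"tx":0.013,"ty":0,"tz":-0.013,"ax":0,"ay":0,"az":0},
    {"claw":1,"tx":0.026,"ty":0,"tz":-0.026,"ax":0,"ay":0,"az":0},
    {"claw":1,"tx":0.028,"ty":0,"tz":-0.028,"ax":0,"ay":0,"az":0},
    {"claw":1,"tx":0.01,"ty":-0.028,"tz":-0.013,"ax":0,"ay":-6.4,"az":0},
    {"claw":1,"tx":0.003,"ty":-0.028,"tz":-0.013,"ax":0,"ay":-6.4,"az":0},
    {"claw":1,"tx":0.002,"ty":-0.028,"tz":-0.013,"ax":0,"ay":-6.4,"az":0},
    {"claw":1,"tx":0,"ty":-0.028,"tz":-0.013,"ax":0,"ay":-6.4,"az":0},
    {"claw":1,"tx":-0.001,"ty":-0.028,"tz":-0.013,"ax":0,"ay":-6.4,"az":0},
    {"claw":1,"tx":-0.003,"ty":-0.028,"tz":-0.013,"ax":0,"ay":-6.4,"az":0},
    {"claw":1,"tx":-0.004,"ty":-0.028,"tz":-0.012,"ax":0,"ay":-6.4,"az":0}
  ]
}}

```text
clock: 6.85
tcp_pos: [0.5597, 0.0802, 0.4097]
orientation: [0.676, 3.066, -0.001]
contact_force: [0.5, -0.4, -4.4]
grip_width: 0.049
gripper_force: 105.1
```

Call:
{"method": "arm_command", "body": {
  "plan": [
    {"claw":1,"tx":0,"ty":0,"tz":0,"ax":0,"ay":0,"az":7},
    {"claw":1,"tx":0,"ty":0,"tz":0,"ax":0,"ay":0,"az":7},
    {"claw":1,"tx":0,"ty":0,"tz":0,"ax":0,"ay":0,"az":7},
    {"claw":1,"tx":0,"ty":0,"tz":0,"ax":0,"ay":0,"az":7},
    {"claw":1,"tx":0,"ty":0,"tz":0,"ax":0,"ay":0,"az":7},
    {"claw":1,"tx":0,"ty":0,"tz":0,"ax":0,"ay":0,"az":7},
    {"claw":1,"tx":0,"ty":0,"tz":0,"ax":0,"ay":0,"az":7},
    {"claw":1,"tx":0,"ty":0,"tz":0,"ax":0,"ay":0,"az":7},
    {"claw":1,"tx":0,"ty":0,"tz":0,"ax":0,"ay":0,"az":7},
    {"claw":1,"tx":0,"ty":0,"tz":0,"ax":0,"ay":0,"az":7}
  ]
}}

```text
clock: 7.68
tcp_pos: [0.5599, 0.0818, 0.4087]
orientation: [-2.317, -2.116, 0.002]
contact_force: [-1.0, -0.1, -4.2]
grip_width: 0.0491
gripper_force: 106.0
```

```bash
python3 - <<'E'
from h import *
o=log();print(o['joints'].round(3),o['tcp_pos'],R.from_rotvec(o['orientation']).as_matrix().round(3),o['clock'],o['grip_width'],o['gripper_force'])
T,im=snap('top'); find('top',['mat'],'boxes_of',T=T,n=1)
# mat corners
m=r.camera_model('top'); g=cv2.cvtColor(im,cv2.COLOR_RGB2GRAY)
K=np.array([[m['fx'],0,m['cx']],[0,m['fy'],m['cy']],[0,0,1]])
def up(px,z):
    v=np.array([(px[0]-m['cx'])/m['fx'],-(px[1]-m['cy'])/m['fy'],-1]);v=T[:3,:3]@v;return T[:3,3]+v*(z-T[2,3])/v[2]
for px in [(180*1.28,156*1.28),(236*1.28,151*1.28),(241*1.28,193*1.28),(186*1.28,201*1.28)]: print(up(px,.004).round(3))
E
```

```text
[ 0.166  0.343 -0.524  1.787  0.19   1.066 -0.516] [0.55992911 0.08177482 0.40874696] [[ 0.091  0.996 -0.004]
 [ 0.996 -0.091  0.002]
 [ 0.002 -0.004 -1.   ]] 7.6833 0.04911930823936065 105.98777890205383
top mat 0.92 [0.4844 0.086  0.0047]
[0.559 0.184 0.004]
[ 0.572 -0.019  0.004]
[ 0.421 -0.029  0.004]
[0.398 0.165 0.004]
```

Call:
{"method": "arm_command", "body": {
  "plan": [
    {"claw":1,"tx":0,"ty":0,"tz":0,"ax":0,"ay":0,"az":7},
    {"claw":1,"tx":0,"ty":0,"tz":0,"ax":0,"ay":0,"az":7},
    {"claw":1,"tx":0,"ty":0,"tz":0,"ax":0,"ay":0,"az":7},
    {"claw":1,"tx":0,"ty":0,"tz":0,"ax":0,"ay":0,"az":7},
    {"claw":1,"tx":0,"ty":0,"tz":0,"ax":0,"ay":0,"az":7},
    {"claw":1,"tx":0,"ty":0,"tz":0,"ax":0,"ay":0,"az":7},
    {"claw":1,"tx":0,"ty":0,"tz":0,"ax":0,"ay":0,"az":7},
    {"claw":1,"tx":0,"ty":0,"tz":0,"ax":0,"ay":0,"az":7},
    {"claw":1,"tx":0,"ty":0,"tz":0,"ax":0,"ay":0,"az":7},
    {"claw":1,"tx":0,"ty":0,"tz":0,"ax":0,"ay":0,"az":7}
  ]
}}

```text
clock: 8.62
tcp_pos: [0.5604, 0.0817, 0.4088]
orientation: [-3.112, -0.412, 0.004]
contact_force: [0.1, 0.9, -4.5]
grip_width: 0.0491
gripper_force: 106.0
```

```bash
python3 - <<'E'
from h import *
o=log();print(o['joints'].round(3),o['tcp_pos'],R.from_rotvec(o['orientation']).as_matrix().round(3),o['clock'],o['grip_width'],o['gripper_force'])
p=yaw(-25);C=np.array([.487,.084,.029]);d=(-p-np.array([0,0,1]))*.7071
M=tool(d,yaw(-115));X=C+.049*p-.155*d
print(X)
s=plan(X+[0,0,.07],M,10,claw=1)
E
```

```text
[-0.007  0.314 -0.305  1.798  0.104  1.047 -1.658] [0.5604237  0.08174065 0.40880606] [[ 0.966  0.26  -0.003]
 [ 0.26  -0.966  0.002]
 [-0.002 -0.003 -1.   ]] 8.6167 0.04909247016342418 106.01413249969482
[0.63074087 0.01697253 0.1386005 ]
n 10 need 8.37 dist 0.222 deg [ 15.6 -42.9  38. ]
{"claw": 1, "tx": 0.0051, "ty": 0.0081, "tz": 0.02, "ax": 1.6, "ay": -4.3, "az": 3.8},
{"claw": 1, "tx": 0.0072, "ty": 0.0083, "tz": 0.0193, "ax": 1.6, "ay": -4.3, "az": 3.8},
{"claw": 1, "tx": 0.0091, "ty": 0.0083, "tz": 0.0184, "ax": 1.6, "ay": -4.3, "az": 3.8},
{"claw": 1, "tx": 0.0111, "ty": 0.0081, "tz": 0.0175, "ax": 1.6, "ay": -4.3, "az": 3.8},
{"claw": 1, "tx": 0.0128, "ty": 0.0078, "tz": 0.0163, "ax": 1.6, "ay": -4.3, "az": 3.8},
{"claw": 1, "tx": 0.0145, "ty": 0.0073, "tz": 0.0152, "ax": 1.6, "ay": -4.3, "az": 3.8},
{"claw": 1, "tx": 0.0161, "ty": 0.0067, "tz": 0.0137, "ax": 1.6, "ay": -4.3, "az": 3.8},
{"claw": 1, "tx": 0.0174, "ty": 0.0059, "tz": 0.0124, "ax": 1.6, "ay": -4.3, "az": 3.8},
{"claw": 1, "tx": 0.0187, "ty": 0.0051, "tz": 0.0108, "ax": 1.6, "ay": -4.3, "az": 3.8},
{"claw": 1, "tx": 0.0197, "ty": 0.0041, "tz": 0.0092, "ax": 1.6, "ay": -4.3, "az": 3.8},
```

Call:
{"method": "arm_command", "body": {
  "plan": [
    {"claw":1,"tx":0.005,"ty":0.008,"tz":0.02,"ax":1.6,"ay":-4.3,"az":3.8},
    {"claw":1,"tx":0.007,"ty":0.008,"tz":0.019,"ax":1.6,"ay":-4.3,"az":3.8},
    {"claw":1,"tx":0.009,"ty":0.008,"tz":0.018,"ax":1.6,"ay":-4.3,"az":3.8},
    {"claw":1,"tx":0.011,"ty":0.008,"tz":0.0175,"ax":1.6,"ay":-4.3,"az":3.8},
    {"claw":1,"tx":0.013,"ty":0.008,"tz":0.016,"ax":1.6,"ay":-4.3,"az":3.8},
    {"claw":1,"tx":0.0145,"ty":0.007,"tz":0.015,"ax":1.6,"ay":-4.3,"az":3.8},
    {"claw":1,"tx":0.016,"ty":0.007,"tz":0.014,"ax":1.6,"ay":-4.3,"az":3.8},
    {"claw":1,"tx":0.017,"ty":0.006,"tz":0.012,"ax":1.6,"ay":-4.3,"az":3.8},
    {"claw":1,"tx":0.019,"ty":0.005,"tz":0.011,"ax":1.6,"ay":-4.3,"az":3.8},
    {"claw":1,"tx":0.02,"ty":0.004,"tz":0.009,"ax":1.6,"ay":-4.3,"az":3.8}
  ]
}}

```text
clock: 9.45
tcp_pos: [0.6322, 0.0171, 0.2092]
orientation: [-2.685, 0.592, 1.116]
contact_force: [0.3, 0.9, -4.9]
grip_width: 0.0489
gripper_force: 105.7
```

```bash
python3 - <<'E'
from h import *
o=log();print(o['joints'].round(3),o['tcp_pos'],R.from_rotvec(o['orientation']).as_matrix().round(3),o['clock'],o['grip_width'],o['gripper_force'])
p=yaw(-25);C=np.array([.487,.084,.029]);d=(-p-np.array([0,0,1]))*.7071
M=tool(d,yaw(-115));X=C+.049*p-.155*d
s=plan(X,M,8,claw=1)
T,im=snap('side','s2.png')
im=cv2.imread('pics/s2.png')[100:300,180:420];cv2.imwrite('pics/s2c.png',cv2.resize(im,None,fx=2.5,fy=2.5))
E
```

```text
[ 0.075  0.832 -0.185  1.531 -0.242  1.489 -1.995] [0.63216368 0.01712466 0.20918244] [[ 0.64  -0.424 -0.641]
 [-0.293 -0.906  0.306]
 [-0.71  -0.008 -0.704]] 9.45 0.04888095314508098 105.6961441040039
n 8 need 1.72 dist 0.071 deg [-0.4  0.3  0.3]
{"claw": 1, "tx": 0.0062, "ty": 0.0002, "tz": 0.0063, "ax": -0, "ay": 0, "az": 0},
{"claw": 1, "tx": 0.0061, "ty": 0.0001, "tz": 0.0063, "ax": -0, "ay": 0, "az": 0},
{"claw": 1, "tx": 0.0062, "ty": 0.0002, "tz": 0.0064, "ax": -0, "ay": 0, "az": 0},
{"claw": 1, "tx": 0.0061, "ty": 0.0002, "tz": 0.0063, "ax": -0, "ay": 0, "az": 0},
{"claw": 1, "tx": 0.0062, "ty": 0.0001, "tz": 0.0063, "ax": -0, "ay": 0, "az": 0},
{"claw": 1, "tx": 0.0061, "ty": 0.0002, "tz": 0.0063, "ax": -0, "ay": 0, "az": 0},
{"claw": 1, "tx": 0.0062, "ty": 0.0002, "tz": 0.0063, "ax": -0, "ay": 0, "az": 0},
{"claw": 1, "tx": 0.0062, "ty": 0.0001, "tz": 0.0063, "ax": -0, "ay": 0, "az": 0},
```

View pics/s2c.png

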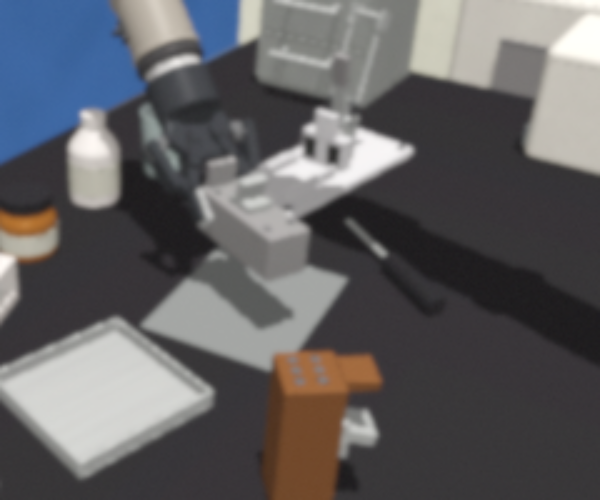

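The block hangs level with its keeper up over the mat (centre about (258,230) in the crop). Lower it.

Call:
{"method": "arm_command", "body": {
  "plan": [
    {"claw":1,"tx":0.008,"ty":0,"tz":0.008,"ax":0,"ay":0,"az":0},
    {"claw":1,"tx":0.008,"ty":0,"tz":0.008,"ax":0,"ay":0,"az":0},
    {"claw":1,"tx":0.008,"ty":0,"tz":0.008,"ax":0,"ay":0,"az":0},
    {"claw":1,"tx":0.008,"ty":0,"tz":0.008,"ax":0,"ay":0,"az":0},
    {"claw":1,"tx":0.007,"ty":0,"tz":0.007,"ax":0,"ay":0,"az":0},
    {"claw":1,"tx":0.004,"ty":0,"tz":0.004,"ax":0,"ay":0,"az":0},
    {"claw":1,"tx":0.002,"ty":0,"tz":0.002,"ax":0,"ay":0,"az":0},
    {"claw":1,"tx":0.001,"ty":0,"tz":0.001,"ax":0,"ay":0,"az":0},
    {"claw":1,"tx":0,"ty":0,"tz":0,"ax":0,"ay":0,"az":0},
    {"claw":1,"tx":0,"ty":0,"tz":0,"ax":0,"ay":0,"az":0}
  ]
}}

```text
clock: 10.33
tcp_pos: [0.632, 0.0177, 0.1455]
orientation: [-2.688, 0.594, 1.113]
contact_force: [-0.4, -0.4, -3.2]
grip_width: 0.0489
gripper_force: 105.8
```

Call:
{"method": "arm_command", "body": {
  "plan": [
    {"claw":1,"tx":0.001,"ty":0,"tz":0.001,"ax":0,"ay":0,"az":0},
    {"claw":1,"tx":0.001,"ty":0,"tz":0.001,"ax":0,"ay":0,"az":0},
    {"claw":1,"tx":0.001,"ty":0,"tz":0.001,"ax":0,"ay":0,"az":0},
    {"claw":1,"tx":0,"ty":0,"tz":0,"ax":0,"ay":0,"az":0},
    {"claw":1,"tx":0,"ty":0,"tz":0,"ax":0,"ay":0,"az":0},
    {"claw":1,"tx":0,"ty":0,"tz":0,"ax":0,"ay":0,"az":0},
    {"claw":1,"tx":0,"ty":0,"tz":0,"ax":0,"ay":0,"az":0},
    {"claw":1,"tx":0,"ty":0,"tz":0,"ax":0,"ay":0,"az":0},
    {"claw":1,"tx":0,"ty":0,"tz":0,"ax":0,"ay":0,"az":0},
    {"claw":1,"tx":0,"ty":0,"tz":0,"ax":0,"ay":0,"az":0}
  ]
}}

```text
clock: 11.17
tcp_pos: [0.6321, 0.0176, 0.1418]
orientation: [-2.687, 0.594, 1.114]
contact_force: [1.6, -2.2, 5.1]
grip_width: 0.0488
gripper_force: 106.4
```

Call:
{"method": "arm_command", "body": {
  "plan": [
    {"claw":1,"tx":0.001,"ty":0,"tz":0.001,"ax":0,"ay":0,"az":0},
    {"claw":1,"tx":0.001,"ty":0,"tz":0.001,"ax":0,"ay":0,"az":0},
    {"claw":0.5,"tx":0,"ty":0,"tz":0,"ax":0,"ay":0,"az":0},
    {"claw":0,"tx":0,"ty":0,"tz":0,"ax":0,"ay":0,"az":0},
    {"claw":0,"tx":0,"ty":0,"tz":0,"ax":0,"ay":0,"az":0},
    {"claw":0,"tx":0,"ty":0,"tz":0,"ax":0,"ay":0,"az":0},
    {"claw":0,"tx":0,"ty":0,"tz":0,"ax":0,"ay":0,"az":0},
    {"claw":0,"tx":0,"ty":0,"tz":0,"ax":0,"ay":0,"az":0},
    {"claw":0,"tx":0,"ty":0,"tz":0,"ax":0,"ay":0,"az":0},
    {"claw":0,"tx":0,"ty":0,"tz":0,"ax":0,"ay":0,"az":0}
  ]
}}

```text
clock: 12.0
tcp_pos: [0.6317, 0.0177, 0.1377]
orientation: [-2.687, 0.594, 1.115]
contact_force: [0.2, -1.3, -0.1]
grip_width: 0.0856
gripper_force: 0.0
```

Call:
{"method": "arm_command", "body": {
  "plan": [
    {"claw":0,"tx":0,"ty":0,"tz":-0.015,"ax":0,"ay":0,"az":0},
    {"claw":0,"tx":0,"ty":0,"tz":-0.03,"ax":0,"ay":0,"az":0},
    {"claw":0,"tx":0,"ty":0,"tz":-0.035,"ax":0,"ay":0,"az":0},
    {"claw":0,"tx":-0.014,"ty":0,"tz":-0.035,"ax":0,"ay":0,"az":0},
    {"claw":0,"tx":-0.02,"ty":0,"tz":-0.02,"ax":0,"ay":7,"az":0},
    {"claw":0,"tx":-0.02,"ty":0,"tz":-0.02,"ax":0,"ay":7,"az":0},
    {"claw":0,"tx":-0.02,"ty":0,"tz":-0.02,"ax":0,"ay":7,"az":0},
    {"claw":0,"tx":-0.02,"ty":0,"tz":-0.01,"ax":0,"ay":7,"az":0},
    {"claw":0,"tx":-0.02,"ty":0,"tz":0,"ax":0,"ay":7,"az":0},
    {"claw":0,"tx":-0.02,"ty":0,"tz":0,"ax":0,"ay":7,"az":0}
  ]
}}

```text
clock: 12.83
tcp_pos: [0.6389, 0.013, 0.3419]
orientation: [-3.048, 0.678, 0.066]
contact_force: [-0.4, -0.4, 0.1]
grip_width: 0.0855
gripper_force: 0.0
```

```bash
python3 - <<'E'
from h import *
o=log();print(o['joints'].round(3),o['tcp_pos'],R.from_rotvec(o['orientation']).as_matrix().round(3),o['clock'],o['grip_width'],o['gripper_force'])
T,im=snap('wrist','w3.png'); find('wrist',['block_center','block_port','keeper'],T=T,n=2)
T,im=snap('top'); find('top',['block_center','block_port','keeper'],T=T,n=3)
E
```

```text
[-0.048  0.49  -0.086  1.687  0.01   1.    -2.139] [0.63892103 0.0130325  0.34186097] [[ 0.905 -0.424 -0.037]
 [-0.423 -0.906  0.027]
 [-0.045 -0.009 -0.999]] 12.8333 0.08549853963300216 0.0
wrist block_center 0.69 [0.4861 0.0883 0.0351]
wrist block_port 0.73 [0.5475 0.0607 0.0274]
wrist block_port 0.44 [0.4876 0.0846 0.0647]
wrist keeper 0.89 [0.4849 0.0858 0.0654]
top block_center 0.97 [0.4873 0.0851 0.0345]
top block_center 0.96 [0.4999 0.5322 0.0616]
top block_center 0.56 [0.3142 0.3066 0.0637]
top block_port 0.9 [0.3106 0.2994 0.1295]
top block_port 0.83 [0.5433 0.0591 0.0301]
top block_port 0.68 [0.4993 0.532  0.1304]
top keeper 0.86 [0.4832 0.5023 0.0707]
top keeper 0.6 [0.2835 0.279  0.0664]
top keeper 0.55 [0.4926 0.0815 0.0691]
```

View pics/w3.png

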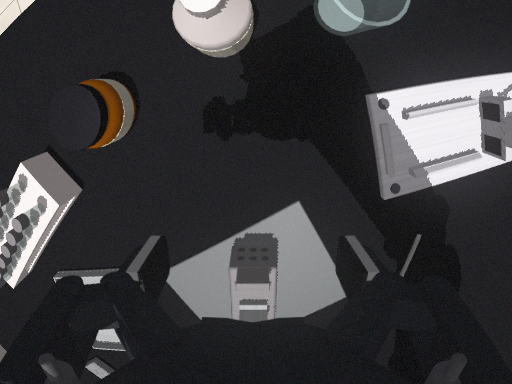

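The block lies keeper up on the mat (port end at (255,245)), nothing disturbed. Turn the tool half round and measure the dock meanwhile.

Call:
{"method": "arm_command", "body": {
  "plan": [
    {"claw":0,"tx":-0.017,"ty":0,"tz":0,"ax":0,"ay":2.5,"az":-7},
    {"claw":0,"tx":-0.017,"ty":0.003,"tz":0,"ax":0,"ay":0,"az":-7},
    {"claw":0,"tx":-0.017,"ty":0.005,"tz":0,"ax":0,"ay":0,"az":-7},
    {"claw":0,"tx":-0.016,"ty":-0.006,"tz":0,"ax":0,"ay":0,"az":-7},
    {"claw":0,"tx":-0.015,"ty":-0.008,"tz":0,"ax":0,"ay":0,"az":-7},
    {"claw":0,"tx":-0.014,"ty":-0.01,"tz":0,"ax":0,"ay":0,"az":-7},
    {"claw":0,"tx":0,"ty":0,"tz":0,"ax":0,"ay":0,"az":-7},
    {"claw":0,"tx":0,"ty":0,"tz":0,"ax":0,"ay":0,"az":-7},
    {"claw":0,"tx":0,"ty":0,"tz":0,"ax":0,"ay":0,"az":-7},
    {"claw":0,"tx":0,"ty":0,"tz":0,"ax":0,"ay":0,"az":-7}
  ]
}}

```text
clock: 14.07
tcp_pos: [0.5434, 0.0425, 0.341]
orientation: [-2.889, -1.194, 0.004]
contact_force: [0.7, -0.7, -0.4]
grip_width: 0.0854
gripper_force: 0.0
```

Call:
{"method": "arm_command", "body": {
  "plan": [
    {"claw":0,"tx":0,"ty":0,"tz":0,"ax":0,"ay":0,"az":-7},
    {"claw":0,"tx":0,"ty":0,"tz":0,"ax":0,"ay":0,"az":-7},
    {"claw":0,"tx":0,"ty":0,"tz":0,"ax":0,"ay":0,"az":-7},
    {"claw":0,"tx":0,"ty":0,"tz":0,"ax":0,"ay":0,"az":-7},
    {"claw":0,"tx":0,"ty":0,"tz":0,"ax":0,"ay":0,"az":-7},
    {"claw":0,"tx":0,"ty":0,"tz":0,"ax":0,"ay":0,"az":-7},
    {"claw":0,"tx":0,"ty":0,"tz":0,"ax":0,"ay":0,"az":-7},
    {"claw":0,"tx":0,"ty":0,"tz":0,"ax":0,"ay":0,"az":-7},
    {"claw":0,"tx":0,"ty":0,"tz":0,"ax":0,"ay":0,"az":-7},
    {"claw":0,"tx":0,"ty":0,"tz":0,"ax":0,"ay":0,"az":-7}
  ]
}}

```text
clock: 14.9
tcp_pos: [0.5435, 0.0423, 0.341]
orientation: [-1.683, -2.636, -0.011]
contact_force: [0.3, -0.3, 0.0]
grip_width: 0.0855
gripper_force: 0.0
```

```bash
python3 - <<'E'
from h import *
o=log();print(o['joints'].round(3),o['tcp_pos'],R.from_rotvec(o['orientation']).as_matrix().round(3),o['clock'])
T,im=snap('wrist'); find('wrist',['block_center','block_port','keeper','dock','hinge','nest','lever_tip','loop_bar'],T=T,n=1)
T,im=snap('top','t4.png')
find('top',['dock','nest','hinge'],T=T,n=1)
m=r.camera_model('top')
b=cv2.cvtColor(im,cv2.COLOR_RGB2GRAY)
mask=(b>110).astype(np.uint8)
n,l,st,c=cv2.connectedComponentsWithStats(mask)
# component containing plate
def up(px,z):
    v=np.array([(px[0]-m['cx'])/m['fx'],-(px[1]-m['cy'])/m['fy'],-1]);v=T[:3,:3]@v;return T[:3,3]+v*(z-T[2,3])/v[2]
def pj(p):
    q=T[:3,:3].T@(np.array(p)-T[:3,3]);return np.array([m['cx']-m['fx']*q[0]/q[2],m['cy']+m['fy']*q[1]/q[2]])
u=pj([.58,-.195,.012]);print(u)
L=l[int(u[1]),int(u[0])];print(L,st[L])
ys,xs=np.where(l==L);P=np.array([up((x,y),.012)[:2] for x,y in zip(xs,ys)])
e=yaw(80.7)[:2];f=yaw(170.7)[:2];A=(P-[.57,-.26])@e;B=(P-[.57,-.26])@f
# edges: for bins in A, min/max of B
for lo in np.arange(-.09,.18,.02):
    k=(A>lo)&(A<lo+.02)
    if k.any(): print(round(lo+.01,3),B[k].min().round(4),B[k].max().round(4))
print(A.min(),A.max())
E
```

```text
[ 0.308  0.407 -0.618  1.895  0.271  0.931 -0.002] [0.54350693 0.04231788 0.34098224] [[-0.421  0.907 -0.009]
 [ 0.907  0.421  0.014]
 [ 0.016 -0.002 -1.   ]] 14.9
wrist block_center 0.73 [0.4844 0.0857 0.0336]
wrist block_port 0.77 [0.5469 0.0587 0.03  ]
wrist keeper 0.74 [0.4857 0.0824 0.0665]
wrist hinge 0.56 [0.7611 0.1332 0.0026]
top dock 0.91 [ 0.5694 -0.2586  0.0036]
top hinge 0.68 [ 0.5623 -0.2972  0.0677]
[364.42205815 188.37950469]
6 [  273   103   230   224 18035]
-0.08 -0.0578 0.2925
-0.06 -0.058 0.272
-0.04 -0.0582 0.2514
-0.02 -0.0587 0.2374
0.0 -0.0589 0.2134
0.02 -0.0582 0.1973
0.04 -0.0682 0.1756
0.06 -0.0803 0.1541
0.08 -0.1229 0.1372
0.1 -0.2136 0.1174
0.12 -0.224 0.0982
0.14 -0.2259 0.0809
0.16 -0.2199 0.0606
0.18 -0.2212 0.0459
-0.3243498038534924 0.3430831830755179
```

```bash
python3 - <<'E'
from h import *
M=tool([0,0,-1],yaw(65.3))
s=plan(np.array([.486,.0855,.27]),M,7)
plan(np.array([.486,.0855,.198]),M,3,start=s)
E
```

```text
n 7 need 5.73 dist 0.1 deg [  0.2  -0.8 -40.7]
{"claw": 0, "tx": 0.0087, "ty": -0.0048, "tz": 0.0103, "ax": 0, "ay": -0.1, "az": -5.8},
{"claw": 0, "tx": 0.0092, "ty": -0.0039, "tz": 0.0104, "ax": 0, "ay": -0.1, "az": -5.8},
{"claw": 0, "tx": 0.0095, "ty": -0.0029, "tz": 0.0103, "ax": 0, "ay": -0.1, "az": -5.8},
{"claw": 0, "tx": 0.0098, "ty": -0.002, "tz": 0.0103, "ax": 0, "ay": -0.1, "az": -5.8},
{"claw": 0, "tx": 0.0099, "ty": -0.001, "tz": 0.0103, "ax": 0, "ay": -0.1, "az": -5.8},
{"claw": 0, "tx": 0.0101, "ty": 0, "tz": 0.0102, "ax": 0, "ay": -0.1, "az": -5.8},
{"claw": 0, "tx": 0.0099, "ty": 0.0011, "tz": 0.0103, "ax": 0, "ay": -0.1, "az": -5.8},
n 3 need 1.76 dist 0.072 deg [0. 0. 0.]
{"claw": 0, "tx": 0, "ty": 0, "tz": 0.024, "ax": 0, "ay": 0, "az": 0},
{"claw": 0, "tx": 0, "ty": 0, "tz": 0.024, "ax": 0, "ay": 0, "az": 0},
{"claw": 0, "tx": 0, "ty": 0, "tz": 0.024, "ax": 0, "ay": 0, "az": 0},
```

Call:
{"method": "arm_command", "body": {
  "plan": [
    {"claw":0,"tx":0.009,"ty":-0.005,"tz":0.01,"ax":0,"ay":-0.1,"az":-5.8},
    {"claw":0,"tx":0.009,"ty":-0.004,"tz":0.01,"ax":0,"ay":-0.1,"az":-5.8},
    {"claw":0,"tx":0.0095,"ty":-0.003,"tz":0.01,"ax":0,"ay":-0.1,"az":-5.8},
    {"claw":0,"tx":0.01,"ty":-0.002,"tz":0.01,"ax":0,"ay":-0.1,"az":-5.8},
    {"claw":0,"tx":0.01,"ty":-0.001,"tz":0.01,"ax":0,"ay":-0.1,"az":-5.8},
    {"claw":0,"tx":0.01,"ty":0,"tz":0.01,"ax":0,"ay":-0.1,"az":-5.8},
    {"claw":0,"tx":0.01,"ty":0.001,"tz":0.012,"ax":0,"ay":-0.1,"az":-5.8},
    {"claw":0,"tx":0,"ty":0,"tz":0.024,"ax":0,"ay":0,"az":0},
    {"claw":0,"tx":0,"ty":0,"tz":0.024,"ax":0,"ay":0,"az":0},
    {"claw":0,"tx":0,"ty":0,"tz":0.022,"ax":0,"ay":0,"az":0}
  ]
}}

```text
clock: 16.38
tcp_pos: [0.4854, 0.0857, 0.1991]
orientation: [0.673, 3.068, 0.007]
contact_force: [0.6, -1.1, 0.8]
grip_width: 0.0855
gripper_force: 0.0
```

Call:
{"method": "arm_command", "body": {
  "plan": [
    {"claw":0.3,"tx":0,"ty":0,"tz":0,"ax":0,"ay":0,"az":0},
    {"claw":0.6,"tx":0,"ty":0,"tz":0,"ax":0,"ay":0,"az":0},
    {"claw":1,"tx":0,"ty":0,"tz":0,"ax":0,"ay":0,"az":0},
    {"claw":1,"tx":0,"ty":0,"tz":0,"ax":0,"ay":0,"az":0},
    {"claw":1,"tx":0,"ty":0,"tz":0,"ax":0,"ay":0,"az":0},
    {"claw":1,"tx":0,"ty":0,"tz":0,"ax":0,"ay":0,"az":0},
    {"claw":1,"tx":0,"ty":0,"tz":0,"ax":0,"ay":0,"az":0},
    {"claw":1,"tx":0,"ty":0,"tz":0,"ax":0,"ay":0,"az":0},
    {"claw":1,"tx":0,"ty":0,"tz":0,"ax":0,"ay":0,"az":0},
    {"claw":1,"tx":0,"ty":0,"tz":0,"ax":0,"ay":0,"az":0}
  ],
  "squeeze": 80
}}

```text
clock: 17.22
tcp_pos: [0.486, 0.086, 0.2014]
orientation: [0.673, 3.066, 0.008]
contact_force: [-0.9, -0.4, 8.4]
grip_width: 0.0486
gripper_force: 84.4
```

```bash
python3 - <<'E'
from h import *
o=log();print(o['joints'].round(3),o['tcp_pos'],R.from_rotvec(o['orientation']).as_matrix().round(3),o['clock'],o['contact_force'])
T,im=snap('wrist'); find('wrist',['block_center','block_port','keeper'],T=T,n=1)
x,M=pose()
M1=tool([0,0,-1],yaw(-9.3)); C=np.array([.5685,-.2598,0])+.068*yaw(80.7)
s=plan(x+[0,0,.1],M,3,claw=1)
s=plan(np.array([C[0],C[1],.30]),M1,start=s,claw=1)
E
```

```text
[ 0.229  0.577 -0.655  2.098  0.579  0.646  0.316] [0.48603943 0.08599321 0.20143442] [[-0.908  0.419  0.003]
 [ 0.419  0.908  0.004]
 [-0.001  0.005 -1.   ]] 17.2167 [-0.86423297 -0.35430109  8.368349  ]
wrist block_center 0.76 [0.4852 0.0881 0.0305]
wrist keeper 0.72 [0.4858 0.084  0.0648]
n 3 need 2.44 dist 0.1 deg [0. 0. 0.]
{"claw": 1, "tx": -0, "ty": 0.0002, "tz": -0.0333, "ax": 0, "ay": 0, "az": 0},
{"claw": 1, "tx": -0.0001, "ty": 0.0002, "tz": -0.0334, "ax": 0, "ay": 0, "az": 0},
{"claw": 1, "tx": -0, "ty": 0.0001, "tz": -0.0333, "ax": 0, "ay": 0, "az": 0},
n 11 need 10.5 dist 0.294 deg [ 0.3 -0.1 74.6]
{"claw": 1, "tx": -0.0183, "ty": -0.0195, "tz": 0, "ax": 0, "ay": -0, "az": 6.8},
{"claw": 1, "tx": -0.0205, "ty": -0.0171, "tz": 0.0001, "ax": 0, "ay": -0, "az": 6.8},
{"claw": 1, "tx": -0.0224, "ty": -0.0146, "tz": 0, "ax": 0, "ay": -0, "az": 6.8},
{"claw": 1, "tx": -0.0239, "ty": -0.0118, "tz": 0.0001, "ax": 0, "ay": -0, "az": 6.8},
{"claw": 1, "tx": -0.0252, "ty": -0.009, "tz": 0, "ax": 0, "ay": -0, "az": 6.8},
{"claw": 1, "tx": -0.0261, "ty": -0.0058, "tz": 0.0001, "ax": 0, "ay": -0, "az": 6.8},
{"claw": 1, "tx": -0.0266, "ty": -0.0028, "tz": 0, "ax": 0, "ay": -0, "az": 6.8},
{"claw": 1, "tx": -0.0267, "ty": 0.0004, "tz": 0.0001, "ax": 0, "ay": -0, "az": 6.8},
{"claw": 1, "tx": -0.0265, "ty": 0.0036, "tz": -0, "ax": 0, "ay": -0, "az": 6.8},
{"claw": 1, "tx": -0.0259, "ty": 0.0067, "tz": 0, "ax": 0, "ay": -0, "az": 6.8},
{"claw": 1, "tx": -0.0249, "ty": 0.0097, "tz": 0.0001, "ax": 0, "ay": -0, "az": 6.8},
```

Call:
{"method": "arm_command", "body": {
  "plan": [
    {"claw":1,"tx":0,"ty":0,"tz":-0.02,"ax":0,"ay":0,"az":0},
    {"claw":1,"tx":0,"ty":0,"tz":-0.038,"ax":0,"ay":0,"az":0},
    {"claw":1,"tx":0,"ty":0,"tz":-0.038,"ax":0,"ay":0,"az":0},
    {"claw":1,"tx":-0.018,"ty":-0.019,"tz":0,"ax":0,"ay":0,"az":6.8},
    {"claw":1,"tx":-0.02,"ty":-0.017,"tz":0,"ax":0,"ay":0,"az":6.8},
    {"claw":1,"tx":-0.022,"ty":-0.015,"tz":0,"ax":0,"ay":0,"az":6.8},
    {"claw":1,"tx":-0.024,"ty":-0.012,"tz":0,"ax":0,"ay":0,"az":6.8},
    {"claw":1,"tx":-0.025,"ty":-0.009,"tz":0,"ax":0,"ay":0,"az":6.8},
    {"claw":1,"tx":-0.026,"ty":-0.006,"tz":0,"ax":0,"ay":0,"az":6.8},
    {"claw":1,"tx":-0.026,"ty":-0.003,"tz":0,"ax":0,"ay":0,"az":6.8}
  ]
}}

```text
clock: 18.25
tcp_pos: [0.5428, -0.0924, 0.2954]
orientation: [-1.861, -2.529, -0.006]
contact_force: [0.4, 0.1, -4.8]
grip_width: 0.0484
gripper_force: 84.8
```

```bash
python3 - <<'E'
from h import *
o=log();print(o['joints'].round(3),o['contact_force'])
M1=tool([0,0,-1],yaw(-9.3)); C=np.array([.5685,-.2598,0])+.088*yaw(80.7)
plan(np.array([C[0],C[1],.30]),M1,5,claw=1)
T,im=snap('wrist');find('wrist',['dock','hinge','nest','lever_tip','loop_bar'],T=T,n=1)
E
```

```text
[ 0.476  0.46  -0.529  1.925  0.301  0.835  0.09 ] [ 0.36634924  0.08085556 -4.76929537]
n 5 need 3.75 dist 0.09 deg [ 0.1 -0.2 26.6]
{"claw": 1, "tx": -0.0177, "ty": 0.0028, "tz": -0.001, "ax": 0, "ay": -0, "az": 5.3},
{"claw": 1, "tx": -0.0175, "ty": 0.0045, "tz": -0.001, "ax": 0, "ay": -0, "az": 5.3},
{"claw": 1, "tx": -0.0169, "ty": 0.006, "tz": -0.0009, "ax": 0, "ay": -0, "az": 5.3},
{"claw": 1, "tx": -0.0163, "ty": 0.0076, "tz": -0.001, "ax": 0, "ay": -0, "az": 5.3},
{"claw": 1, "tx": -0.0155, "ty": 0.0091, "tz": -0.001, "ax": 0, "ay": -0, "az": 5.3},
wrist nest 0.31 [ 3.893e-01 -7.850e-02 -1.000e-04]
wrist lever_tip 0.6 [ 0.3904 -0.0759 -0.0022]
wrist loop_bar 0.33 [7.594e-01 1.330e-01 4.000e-04]
```

Call:
{"method": "arm_command", "body": {
  "plan": [
    {"claw":1,"tx":-0.018,"ty":0.003,"tz":-0.001,"ax":0,"ay":0,"az":5.3},
    {"claw":1,"tx":-0.0175,"ty":0.0045,"tz":-0.001,"ax":0,"ay":0,"az":5.3},
    {"claw":1,"tx":-0.017,"ty":0.006,"tz":-0.001,"ax":0,"ay":0,"az":5.3},
    {"claw":1,"tx":-0.016,"ty":0.0075,"tz":-0.001,"ax":0,"ay":0,"az":5.3},
    {"claw":1,"tx":-0.0155,"ty":0.009,"tz":-0.001,"ax":0,"ay":0,"az":5.3},
    {"claw":1,"tx":0,"ty":0,"tz":0,"ax":0,"ay":0,"az":0},
    {"claw":1,"tx":0,"ty":0,"tz":0,"ax":0,"ay":0,"az":0},
    {"claw":1,"tx":0,"ty":0,"tz":0,"ax":0,"ay":0,"az":0},
    {"claw":1,"tx":0,"ty":0,"tz":0,"ax":0,"ay":0,"az":0},
    {"claw":1,"tx":0,"ty":0,"tz":0,"ax":0,"ay":0,"az":0}
  ]
}}

```text
clock: 19.38
tcp_pos: [0.5833, -0.1698, 0.2999]
orientation: [-2.381, -2.045, -0.006]
contact_force: [-0.4, -0.0, -4.3]
grip_width: 0.0485
gripper_force: 84.7
```

```bash
python3 - <<'E'
from h import *
o=log();print(o['joints'].round(3),o['tcp_pos'],o['contact_force'])
T,im=snap('wrist','w5.png');find('wrist',['dock','hinge','nest','block_center','block_port','keeper'],T=T,n=1)
T2,im2=snap('side','s5.png');find('side',['dock','hinge','nest','block_center','block_port','keeper'],T=T2,n=2)
a=cv2.imread('pics/w5.png');b=cv2.imread('pics/s5.png')[80:230,200:400]
b=cv2.resize(b,(512,384)); cv2.imwrite('pics/c5.png',cv2.resize(np.vstack([a,b]),(400,600)))
cv2.imwrite('pics/w5b.png',cv2.resize(a,(768,576)))
E
```

```text
[ 0.481  0.514 -0.397  1.793  0.242  0.884 -0.176] [ 0.58332403 -0.16977881  0.29993223] [-0.43188815 -0.01563713 -4.29744704]
wrist hinge 0.31 [ 0.7483 -0.1312 -0.0013]
wrist block_center 0.83 [ 0.5788 -0.1701  0.1309]
wrist keeper 0.57 [ 0.5783 -0.1744  0.1651]
side dock 0.89 [ 5.653e-01 -2.620e-01 -4.000e-04]
side dock 0.44 [ 0.5649 -0.297   0.0731]
side hinge 0.8 [ 0.5611 -0.2955  0.0701]
side nest 0.56 [ 0.5812 -0.1966  0.012 ]
side block_center 0.85 [0.3169 0.3    0.0643]
side block_center 0.65 [ 0.5841 -0.1724  0.1275]
side block_port 0.83 [ 0.5673 -0.2388  0.1292]
side block_port 0.83 [0.3148 0.2977 0.1303]
side keeper 0.87 [0.4849 0.5022 0.0662]
side keeper 0.78 [ 0.5833 -0.1753  0.1595]
```

View pics/w5b.png

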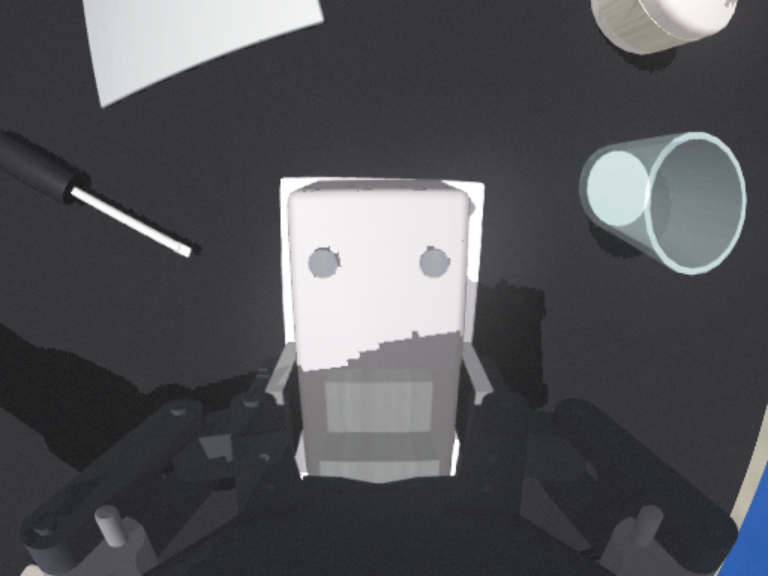

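```bash
python3 - <<'E'
from h import *
T=Tcam('wrist');k=2/3
a=unproj((281*k,178*k),T,.012);b=unproj((485*k,184*k),T,.012)
c=unproj((286*k,340*k),T,.012);d=unproj((474*k,280*k),T,.012)
f=lambda v:np.degrees(np.arctan2(v[1],v[0])).round(2)
print(a,b,np.linalg.norm(a-b),f(a-b)); print(f(a-c),f(b-d),c,d)
# block rear-end top corners at z ~ .155 (top face) : 
ztop=.30-.155-.013+.025+.0
e=unproj((290*k,196*k),T,ztop);g=unproj((468*k,196*k),T,ztop);print(e,g,f(e-g),np.linalg.norm(e-g))
u=yaw(80.7)
for name,q in (('plate',(a+b)/2),('blk',(e+g)/2)): print(name,(q-[.5685,-.2598,0])@u,(q-[.5685,-.2598,0])@yaw(170.7))
print('tcp',(pose()[0]-[.5685,-.2598,0])@u,(pose()[0]-[.5685,-.2598,0])@yaw(170.7))
E
```

```text
[ 0.53674156 -0.10288401  0.012     ] [ 0.6540954  -0.12451135  0.012     ] 0.11933006687211486 169.56
79.91 77.19 [ 0.5189216  -0.20299993  0.012     ] [ 0.64109365 -0.18168307  0.012     ]
[ 0.57066627 -0.10668392  0.157     ] [ 0.61578114 -0.11368643  0.157     ] 171.18 0.04565508896631404
plate 0.14853203592186806 -0.0029539617554688075
blk 0.15164368999889344 -0.0002204039629616102
tcp 0.0899045319338773 -0.0005273448333215361
```

```bash
python3 - <<'E'
from h import *
M1=tool([0,0,-1],yaw(-9.9))
plan(np.array([.5815,-.1917,.229]),M1,5,claw=1)
E
```

```text
n 5 need 1.8 dist 0.074 deg [ 0.  -0.3  1.1]
{"claw": 1, "tx": -0.0042, "ty": 0.0002, "tz": 0.0142, "ax": 0, "ay": -0.1, "az": 0.2},
{"claw": 1, "tx": -0.0041, "ty": 0.0003, "tz": 0.0142, "ax": 0, "ay": -0.1, "az": 0.2},
{"claw": 1, "tx": -0.0042, "ty": 0.0002, "tz": 0.0141, "ax": 0, "ay": -0.1, "az": 0.2},
{"claw": 1, "tx": -0.0041, "ty": 0.0003, "tz": 0.0142, "ax": 0, "ay": -0.1, "az": 0.2},
{"claw": 1, "tx": -0.0041, "ty": 0.0003, "tz": 0.0142, "ax": 0, "ay": -0.1, "az": 0.2},
```

Call:
{"method": "arm_command", "body": {
  "plan": [
    {"claw":1,"tx":-0.004,"ty":0.0002,"tz":0.014,"ax":0,"ay":-0.1,"az":0.2},
    {"claw":1,"tx":-0.004,"ty":0.0003,"tz":0.014,"ax":0,"ay":-0.1,"az":0.2},
    {"claw":1,"tx":-0.0042,"ty":0.0002,"tz":0.014,"ax":0,"ay":-0.1,"az":0.2},
    {"claw":1,"tx":-0.0042,"ty":0.0003,"tz":0.014,"ax":0,"ay":-0.1,"az":0.2},
    {"claw":1,"tx":-0.0042,"ty":0.0003,"tz":0.014,"ax":0,"ay":0,"az":0.2},
    {"claw":1,"tx":0,"ty":0,"tz":0,"ax":0,"ay":0,"az":0},
    {"claw":1,"tx":0,"ty":0,"tz":0,"ax":0,"ay":0,"az":0},
    {"claw":1,"tx":0,"ty":0,"tz":0,"ax":0,"ay":0,"az":0},
    {"claw":1,"tx":0,"ty":0,"tz":0,"ax":0,"ay":0,"az":0},
    {"claw":1,"tx":0,"ty":0,"tz":0,"ax":0,"ay":0,"az":0}
  ]
}}

```text
clock: 20.92
tcp_pos: [0.5819, -0.1916, 0.2308]
orientation: [2.401, 2.021, -0.002]
contact_force: [0.0, 0.4, -4.0]
grip_width: 0.0486
gripper_force: 84.7
```

Call:
{"method": "arm_command", "body": {
  "plan": [
    {"claw":1,"tx":0,"ty":0,"tz":0.003,"ax":0,"ay":0,"az":0},
    {"claw":1,"tx":0,"ty":0,"tz":0.003,"ax":0,"ay":0,"az":0},
    {"claw":1,"tx":0,"ty":0,"tz":0.002,"ax":0,"ay":0,"az":0},
    {"claw":1,"tx":0,"ty":0,"tz":0.002,"ax":0,"ay":0,"az":0},
    {"claw":1,"tx":0,"ty":0,"tz":0,"ax":0,"ay":0,"az":0},
    {"claw":1,"tx":0,"ty":0,"tz":0,"ax":0,"ay":0,"az":0},
    {"claw":1,"tx":0,"ty":0,"tz":0,"ax":0,"ay":0,"az":0},
    {"claw":1,"tx":0,"ty":0,"tz":0,"ax":0,"ay":0,"az":0},
    {"claw":1,"tx":0,"ty":0,"tz":0,"ax":0,"ay":0,"az":0},
    {"claw":1,"tx":0,"ty":0,"tz":0,"ax":0,"ay":0,"az":0}
  ]
}}

```text
clock: 21.75
tcp_pos: [0.5816, -0.1917, 0.22]
orientation: [2.402, 2.022, -0.003]
contact_force: [-0.1, -0.2, -3.9]
grip_width: 0.0487
gripper_force: 84.8
```

Call:
{"method": "arm_command", "body": {
  "plan": [
    {"claw":1,"tx":0,"ty":0,"tz":0.003,"ax":0,"ay":0,"az":0},
    {"claw":1,"tx":0,"ty":0,"tz":0.003,"ax":0,"ay":0,"az":0},
    {"claw":1,"tx":0,"ty":0,"tz":0.002,"ax":0,"ay":0,"az":0},
    {"claw":1,"tx":0,"ty":0,"tz":0.001,"ax":0,"ay":0,"az":0},
    {"claw":1,"tx":0,"ty":0,"tz":0.001,"ax":0,"ay":0,"az":0},
    {"claw":1,"tx":0,"ty":0,"tz":0,"ax":0,"ay":0,"az":0},
    {"claw":1,"tx":0,"ty":0,"tz":0,"ax":0,"ay":0,"az":0},
    {"claw":1,"tx":0,"ty":0,"tz":0,"ax":0,"ay":0,"az":0},
    {"claw":1,"tx":0,"ty":0,"tz":0,"ax":0,"ay":0,"az":0},
    {"claw":1,"tx":0,"ty":0,"tz":0,"ax":0,"ay":0,"az":0}
  ]
}}

```text
clock: 22.58
tcp_pos: [0.5815, -0.1917, 0.21]
orientation: [2.402, 2.022, -0.003]
contact_force: [0.1, -0.2, -3.5]
grip_width: 0.0483
gripper_force: 84.8
```

Call:
{"method": "arm_command", "body": {
  "plan": [
    {"claw":1,"tx":0,"ty":0,"tz":0.001,"ax":0,"ay":0,"az":0},
    {"claw":1,"tx":0,"ty":0,"tz":0.001,"ax":0,"ay":0,"az":0},
    {"claw":1,"tx":0,"ty":0,"tz":0,"ax":0,"ay":0,"az":0},
    {"claw":0.5,"tx":0,"ty":0,"tz":0,"ax":0,"ay":0,"az":0},
    {"claw":0,"tx":0,"ty":0,"tz":0,"ax":0,"ay":0,"az":0},
    {"claw":0,"tx":0,"ty":0,"tz":0,"ax":0,"ay":0,"az":0},
    {"claw":0,"tx":0,"ty":0,"tz":0,"ax":0,"ay":0,"az":0},
    {"claw":0,"tx":0,"ty":0,"tz":0,"ax":0,"ay":0,"az":0},
    {"claw":0,"tx":0,"ty":0,"tz":0,"ax":0,"ay":0,"az":0},
    {"claw":0,"tx":0,"ty":0,"tz":0,"ax":0,"ay":0,"az":0}
  ]
}}

```text
clock: 23.42
tcp_pos: [0.5816, -0.1917, 0.2079]
orientation: [2.402, 2.022, -0.003]
contact_force: [0.5, -0.1, -0.7]
grip_width: 0.0854
gripper_force: 0.0
```

Call:
{"method": "arm_command", "body": {
  "plan": [
    {"claw":0,"tx":0,"ty":0,"tz":-0.015,"ax":0,"ay":0,"az":0},
    {"claw":0,"tx":0,"ty":0,"tz":-0.03,"ax":0,"ay":0,"az":0},
    {"claw":0,"tx":0,"ty":0,"tz":-0.035,"ax":0,"ay":0,"az":0},
    {"claw":0,"tx":0.02,"ty":0,"tz":-0.035,"ax":0,"ay":0,"az":0},
    {"claw":0,"tx":0.02,"ty":0,"tz":-0.035,"ax":0,"ay":0,"az":0},
    {"claw":0,"tx":0.02,"ty":0,"tz":-0.03,"ax":0,"ay":0,"az":0},
    {"claw":0,"tx":0.02,"ty":0,"tz":-0.02,"ax":0,"ay":0,"az":0},
    {"claw":0,"tx":0,"ty":0,"tz":0,"ax":0,"ay":0,"az":0},
    {"claw":0,"tx":0,"ty":0,"tz":0,"ax":0,"ay":0,"az":0},
    {"claw":0,"tx":0,"ty":0,"tz":0,"ax":0,"ay":0,"az":0}
  ]
}}

```text
clock: 24.25
tcp_pos: [0.5948, -0.1131, 0.4068]
orientation: [2.403, 2.021, -0.005]
contact_force: [0.1, 0.3, -0.4]
grip_width: 0.0853
gripper_force: 0.0
```

```bash
python3 - <<'E'
from h import *
o=log();print(o['joints'].round(3),o['tcp_pos'],o['contact_force'],o['clock'])
N=['hinge','lever_tip','loop_bar','block_center','block_port','keeper','dock']
T,im=snap('wrist','w6.png');find('wrist',N,T=T,n=1)
T2,im2=snap('side','s6.png');find('side',N,T=T2,n=1)
a=cv2.imread('pics/w6.png');b=cv2.imread('pics/s6.png')[80:230,200:400]
b=cv2.resize(b,(512,384)); cv2.imwrite('pics/c6.png',cv2.resize(np.vstack([a,b]),(400,600)))
E
```

```text
[ 0.415  0.396 -0.432  1.702  0.187  1.085 -0.248] [ 0.59480963 -0.11306025  0.4068321 ] [ 0.05929246  0.26685869 -0.36046612] 24.25
wrist hinge 0.97 [ 0.5633 -0.2954  0.071 ]
wrist loop_bar 0.72 [ 0.7481 -0.1358 -0.0042]
wrist block_center 0.68 [ 0.5783 -0.1944  0.0404]
wrist block_port 0.94 [ 0.5681 -0.2607  0.0388]
wrist keeper 0.62 [ 0.5748 -0.1995  0.0759]
side hinge 0.84 [ 0.5615 -0.2963  0.072 ]
side lever_tip 0.67 [ 0.5667 -0.2792  0.1688]
side loop_bar 0.7 [ 0.549  -0.3333  0.2195]
side block_center 0.83 [ 0.5828 -0.1962  0.0376]
side block_port 0.88 [0.5031 0.5309 0.1343]
side keeper 0.95 [ 0.5774 -0.198   0.0723]
side dock 0.8 [ 0.5682 -0.26   -0.0014]
```

View pics/c6.png

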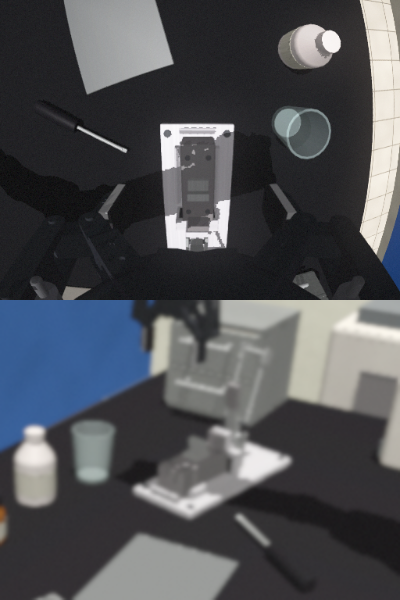

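The block is seated in the cradle, keeper up (wrist view (197,175) in the composite). Now fetch the loop.

```bash
cat >> h.py <<'E'
O=np.array([.569,-.2605,0]);U=yaw(80.1)
def dk(x,z): return O+U*x+[0,0,z]      # dock (x, 0, z) -> world
MV=tool([0,0,-1],yaw(-9.9))
E
python3 - <<'E'
from h import *
s=plan(dk(-.0745,.217+.155+.06),MV,7)
plan(dk(-.0745,.217+.155),MV,3,start=s)
E
```

```text
n 7 need 5.52 dist 0.226 deg [0.  0.1 0.1]
{"claw": 0, "tx": -0.0322, "ty": -0.0001, "tz": -0.0034, "ax": 0, "ay": 0, "az": 0},
{"claw": 0, "tx": -0.0321, "ty": -0.0001, "tz": -0.0034, "ax": 0, "ay": 0, "az": 0},
{"claw": 0, "tx": -0.0322, "ty": -0.0001, "tz": -0.0033, "ax": 0, "ay": 0, "az": 0},
{"claw": 0, "tx": -0.0321, "ty": -0.0001, "tz": -0.0034, "ax": 0, "ay": 0, "az": 0},
{"claw": 0, "tx": -0.0322, "ty": -0, "tz": -0.0034, "ax": 0, "ay": 0, "az": 0},
{"claw": 0, "tx": -0.0321, "ty": -0.0001, "tz": -0.0034, "ax": 0, "ay": 0, "az": 0},
{"claw": 0, "tx": -0.0322, "ty": -0.0001, "tz": -0.0034, "ax": 0, "ay": 0, "az": 0},
n 3 need 1.46 dist 0.06 deg [0. 0. 0.]
{"claw": 0, "tx": 0, "ty": 0, "tz": 0.02, "ax": 0, "ay": 0, "az": 0},
{"claw": 0, "tx": 0, "ty": 0, "tz": 0.02, "ax": 0, "ay": 0, "az": 0},
{"claw": 0, "tx": 0, "ty": 0, "tz": 0.02, "ax": 0, "ay": 0, "az": 0},
```

Call:
{"method": "arm_command", "body": {
  "plan": [
    {"claw":0,"tx":-0.032,"ty":0,"tz":-0.018,"ax":0,"ay":0,"az":0},
    {"claw":0,"tx":-0.032,"ty":0,"tz":-0.012,"ax":0,"ay":0,"az":0},
    {"claw":0,"tx":-0.032,"ty":0,"tz":0,"ax":0,"ay":0,"az":0},
    {"claw":0,"tx":-0.032,"ty":0,"tz":0,"ax":0,"ay":0,"az":0},
    {"claw":0,"tx":-0.032,"ty":0,"tz":0,"ax":0,"ay":0,"az":0},
    {"claw":0,"tx":-0.032,"ty":0,"tz":0,"ax":0,"ay":0,"az":0},
    {"claw":0,"tx":-0.032,"ty":0,"tz":0,"ax":0,"ay":0,"az":0},
    {"claw":0,"tx":0,"ty":0,"tz":0.005,"ax":0,"ay":0,"az":0},
    {"claw":0,"tx":0,"ty":0,"tz":0,"ax":0,"ay":0,"az":0},
    {"claw":0,"tx":0,"ty":0,"tz":0,"ax":0,"ay":0,"az":0}
  ]
}}

```text
clock: 25.88
tcp_pos: [0.557, -0.3325, 0.4329]
orientation: [2.403, 2.023, -0.002]
contact_force: [0.0, 1.0, -0.3]
grip_width: 0.0856
gripper_force: 0.0
```

```bash
python3 - <<'E'
from h import *
o=log();print(o['joints'].round(3),o['tcp_pos'],o['contact_force'],o['clock'])
N=['hinge','lever_tip','loop_bar','keeper','block_center']
def inD(p): v=p-O; return np.array([v@U,v@yaw(170.1),v[2]]).round(4)
for c in ('wrist','side','top'):
    T,im=snap(c,c+'7.png')
    for t in N:
        for d in r.tip_of(t,c)[:1]: print(c,t,round(d['confidence'],2),inD((T@np.append(d['location'],1))[:3]))
E
```

```text
[ 0.699  0.436 -0.355  1.571  0.162  1.164  0.138] [ 0.55704634 -0.33246474  0.43294831] [ 0.00465408  0.97198217 -0.25743624] 25.8833
wrist hinge 0.65 [-0.0355  0.002   0.0704]
wrist lever_tip 0.89 [-0.0196 -0.0009  0.1693]
wrist loop_bar 0.58 [-0.0716  0.0022  0.2121]
wrist keeper 0.57 [0.0627 0.0029 0.0764]
wrist block_center 0.84 [0.0687 0.0015 0.0419]
side hinge 0.62 [-0.0377  0.0012  0.071 ]
side lever_tip 0.68 [-0.0209  0.0004  0.1698]
side loop_bar 0.5 [-0.0798  0.0031  0.2181]
side keeper 0.93 [0.7378 0.2111 0.0686]
side block_center 0.91 [0.7703 0.2053 0.0652]
top hinge 0.92 [-0.0362  0.0049  0.0684]
top lever_tip 0.66 [-0.0216  0.0025  0.1716]
top loop_bar 0.7 [-0.0742  0.0009  0.2147]
top keeper 0.95 [ 0.0617 -0.006   0.0764]
top block_center 0.93 [ 0.0681 -0.001   0.0412]
```

View pics/wrist7.png

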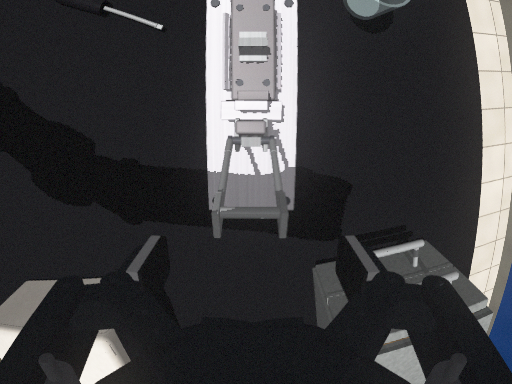

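The bar sits centred between the open fingers (about (250,213)). Descend and grip lightly.

Call:
{"method": "arm_command", "body": {
  "plan": [
    {"claw":0,"tx":-0.001,"ty":0,"tz":0.02,"ax":0,"ay":0,"az":0},
    {"claw":0,"tx":0,"ty":0,"tz":0.02,"ax":0,"ay":0,"az":0},
    {"claw":0,"tx":0,"ty":0,"tz":0.02,"ax":0,"ay":0,"az":0},
    {"claw":0.2,"tx":0,"ty":0,"tz":0.005,"ax":0,"ay":0,"az":0},
    {"claw":0.4,"tx":0,"ty":0,"tz":0,"ax":0,"ay":0,"az":0},
    {"claw":1,"tx":0,"ty":0,"tz":0,"ax":0,"ay":0,"az":0},
    {"claw":1,"tx":0,"ty":0,"tz":0,"ax":0,"ay":0,"az":0},
    {"claw":1,"tx":0,"ty":0,"tz":0,"ax":0,"ay":0,"az":0},
    {"claw":1,"tx":0,"ty":0,"tz":0,"ax":0,"ay":0,"az":0},
    {"claw":1,"tx":0,"ty":0,"tz":0,"ax":0,"ay":0,"az":0}
  ],
  "squeeze": 20
}}

```text
clock: 27.62
tcp_pos: [0.5567, -0.3343, 0.3692]
orientation: [2.402, 2.021, -0.003]
contact_force: [-4.0, 0.6, 3.5]
grip_width: 0.0499
gripper_force: 25.2
```

```bash
cat > arc.py <<'E'
from h import *
import sys
# arc of bar about pivot P (dock xz) from its present angle to a1, with tool tilt following at rate k
def arc(P,a1,k,n,claw=1):
    x,M=pose(); g=x+M[:,2]*.155; v=g-O; b=np.array([v@U,v[2]])-P
    a0=np.arctan2(b[1],b[0]); L=np.hypot(*b); print('a0',np.degrees(a0),'L',L)
    t0=0
    lat=v-U*(v@U); lat[2]=0
    yv=np.cross([0,0,1],U)
    X,Mc=x.copy(),M.copy()
    for i in range(n):
        a=a0+(np.radians(a1)-a0)*(i+1)/n
        th=k*(a-a0)   # rotate about dock y: angle decreasing in xz plane = +rotation about +y
        M1=R.from_rotvec(-yv*th).as_matrix()@M
        g1=O+lat+U*(P[0]+L*np.cos(a))+[0,0,P[1]+L*np.sin(a)]
        x1=g1-M1[:,2]*.155
        s=(Mc.T@(x1-X)).round(4); w=np.degrees(R.from_matrix(Mc.T@M1).as_rotvec()).round(1)
        print(np.degrees(a).round(0),'{"claw": %g, "tx": %g, "ty": %g, "tz": %g, "ax": %g, "ay": %g, "az": %g},'%(claw,*s,*w))
        X=X+Mc@s; Mc=Mc@R.from_rotvec(np.radians(w)).as_matrix()
E
python3 - <<'E'
from arc import *
o=log();print(o['tcp_pos'],o['contact_force'],o['grip_width'],o['gripper_force'])
arc(np.array([-.0405,.0995]),25,0,20)
E
```

```text
[ 0.55667854 -0.33428702  0.36924235] [-3.97301793  0.64280982  3.48322242] 0.04985152785533552 25.240719616413116
a0 106.8734848026727 L 0.11990533939977084
103.0 {"claw": 1, "tx": 0.0083, "ty": 0, "tz": -0.0022, "ax": 0, "ay": 0, "az": 0},
99.0 {"claw": 1, "tx": 0.0084, "ty": 0, "tz": -0.0016, "ax": 0, "ay": 0, "az": 0},
95.0 {"claw": 1, "tx": 0.0085, "ty": 0, "tz": -0.0011, "ax": 0, "ay": 0, "az": 0},
90.0 {"claw": 1, "tx": 0.0085, "ty": 0, "tz": -0.0004, "ax": 0, "ay": 0, "az": 0},
86.0 {"claw": 1, "tx": 0.0086, "ty": 0, "tz": 0.0002, "ax": 0, "ay": 0, "az": 0},
82.0 {"claw": 1, "tx": 0.0085, "ty": 0, "tz": 0.0009, "ax": 0, "ay": 0, "az": 0},
78.0 {"claw": 1, "tx": 0.0085, "ty": 0, "tz": 0.0014, "ax": 0, "ay": 0, "az": 0},
74.0 {"claw": 1, "tx": 0.0083, "ty": 0.0001, "tz": 0.002, "ax": 0, "ay": 0, "az": 0},
70.0 {"claw": 1, "tx": 0.0082, "ty": -0, "tz": 0.0026, "ax": 0, "ay": 0, "az": 0},
66.0 {"claw": 1, "tx": 0.0079, "ty": -0, "tz": 0.0032, "ax": 0, "ay": 0, "az": 0},
62.0 {"claw": 1, "tx": 0.0077, "ty": -0, "tz": 0.0037, "ax": 0, "ay": 0, "az": 0},
58.0 {"claw": 1, "tx": 0.0074, "ty": -0, "tz": 0.0043, "ax": 0, "ay": 0, "az": 0},
54.0 {"claw": 1, "tx": 0.0071, "ty": -0, "tz": 0.0048, "ax": 0, "ay": 0, "az": 0},
50.0 {"claw": 1, "tx": 0.0068, "ty": -0, "tz": 0.0053, "ax": 0, "ay": 0, "az": 0},
45.0 {"claw": 1, "tx": 0.0063, "ty": -0, "tz": 0.0058, "ax": 0, "ay": 0, "az": 0},
41.0 {"claw": 1, "tx": 0.0059, "ty": -0, "tz": 0.0062, "ax": 0, "ay": 0, "az": 0},
37.0 {"claw": 1, "tx": 0.0054, "ty": -0, "tz": 0.0066, "ax": 0, "ay": 0, "az": 0},
33.0 {"claw": 1, "tx": 0.005, "ty": -0, "tz": 0.007, "ax": 0, "ay": 0, "az": 0},
29.0 {"claw": 1, "tx": 0.0045, "ty": -0, "tz": 0.0073, "ax": 0, "ay": 0, "az": 0},
25.0 {"claw": 1, "tx": 0.0039, "ty": -0, "tz": 0.0076, "ax": 0, "ay": 0, "az": 0},
```

Call:
{"method": "arm_command", "body": {
  "plan": [
    {"claw":1,"tx":0.008,"ty":0,"tz":-0.002,"ax":0,"ay":0,"az":0},
    {"claw":1,"tx":0.0085,"ty":0,"tz":-0.0016,"ax":0,"ay":0,"az":0},
    {"claw":1,"tx":0.0085,"ty":0,"tz":-0.001,"ax":0,"ay":0,"az":0},
    {"claw":1,"tx":0.0085,"ty":0,"tz":-0.0004,"ax":0,"ay":0,"az":0},
    {"claw":1,"tx":0.0085,"ty":0,"tz":0.0002,"ax":0,"ay":0,"az":0},
    {"claw":1,"tx":0.0085,"ty":0,"tz":0.0009,"ax":0,"ay":0,"az":0},
    {"claw":1,"tx":0.0085,"ty":0,"tz":0.0014,"ax":0,"ay":0,"az":0},
    {"claw":1,"tx":0.0083,"ty":0,"tz":0.002,"ax":0,"ay":0,"az":0},
    {"claw":1,"tx":0.0082,"ty":0,"tz":0.0026,"ax":0,"ay":0,"az":0},
    {"claw":1,"tx":0.008,"ty":0,"tz":0.0032,"ax":0,"ay":0,"az":0}
  ]
}}

```text
clock: 28.45
tcp_pos: [0.5711, -0.2508, 0.3634]
orientation: [2.402, 2.022, -0.003]
contact_force: [-5.8, 1.2, 3.7]
grip_width: 0.0494
gripper_force: 26.4
```

```bash
python3 - <<'E'
from arc import *
o=log();print(o['joints'].round(2),o['tcp_pos'],o['contact_force'],o['moment'],o['grip_width'],o['gripper_force'])
def inD(p): v=p-O; return np.array([v@U,v@yaw(170.1),v[2]]).round(4)
for c in ('wrist','side','top'):
    T,im=snap(c)
    for t in ['lever_tip','loop_bar']:
        for d in r.tip_of(t,c)[:1]: print(c,t,round(d['confidence'],2),inD((T@np.append(d['location'],1))[:3]))
arc(np.array([-.0405,.0995]),20,0,10)
E
```

```text
[ 0.59  0.46 -0.37  1.71  0.19  1.01 -0.02] [ 0.57111164 -0.2507645   0.3634071 ] [-5.76925219  1.22220541  3.69926794] [-0.05642608  1.28602747 -0.12483848] 0.0493571057377378 26.42132878303528
wrist lever_tip 0.75 [-1.870e-02  1.000e-04  1.693e-01]
wrist loop_bar 0.92 [0.0067 0.0034 0.2103]
side lever_tip 0.77 [-0.021  -0.0011  0.1701]
side loop_bar 0.74 [-0.0214  0.0005  0.1693]
top lever_tip 0.4 [-0.0205  0.0017  0.1707]
a0 65.0327321987376 L 0.11984387424552302
61.0 {"claw": 1, "tx": 0.0084, "ty": 0, "tz": 0.0043, "ax": 0, "ay": 0, "az": 0},
56.0 {"claw": 1, "tx": 0.008, "ty": 0, "tz": 0.005, "ax": 0, "ay": 0, "az": 0},
52.0 {"claw": 1, "tx": 0.0076, "ty": 0, "tz": 0.0055, "ax": 0, "ay": 0, "az": 0},
47.0 {"claw": 1, "tx": 0.0071, "ty": 0.0001, "tz": 0.0062, "ax": 0, "ay": 0, "az": 0},
43.0 {"claw": 1, "tx": 0.0067, "ty": -0, "tz": 0.0066, "ax": 0, "ay": 0, "az": 0},
38.0 {"claw": 1, "tx": 0.006, "ty": -0, "tz": 0.0072, "ax": 0, "ay": 0, "az": 0},
34.0 {"claw": 1, "tx": 0.0056, "ty": -0, "tz": 0.0077, "ax": 0, "ay": 0, "az": 0},
29.0 {"claw": 1, "tx": 0.0048, "ty": 0, "tz": 0.008, "ax": 0, "ay": 0, "az": 0},
25.0 {"claw": 1, "tx": 0.0043, "ty": 0, "tz": 0.0084, "ax": 0, "ay": 0, "az": 0},
20.0 {"claw": 1, "tx": 0.0036, "ty": 0, "tz": 0.0087, "ax": 0, "ay": 0, "az": 0},
```

Call:
{"method": "arm_command", "body": {
  "plan": [
    {"claw":1,"tx":0.0084,"ty":0,"tz":0.0043,"ax":0,"ay":0,"az":0},
    {"claw":1,"tx":0.008,"ty":0,"tz":0.005,"ax":0,"ay":0,"az":0},
    {"claw":1,"tx":0.0076,"ty":0,"tz":0.0055,"ax":0,"ay":0,"az":0},
    {"claw":1,"tx":0.007,"ty":0,"tz":0.006,"ax":0,"ay":0,"az":0},
    {"claw":1,"tx":0.0067,"ty":0,"tz":0.0066,"ax":0,"ay":0,"az":0},
    {"claw":1,"tx":0.006,"ty":0,"tz":0.007,"ax":0,"ay":0,"az":0},
    {"claw":1,"tx":0.0055,"ty":0,"tz":0.0077,"ax":0,"ay":0,"az":0},
    {"claw":1,"tx":0.0048,"ty":0,"tz":0.008,"ax":0,"ay":0,"az":0},
    {"claw":1,"tx":0.0043,"ty":0,"tz":0.0084,"ax":0,"ay":0,"az":0},
    {"claw":1,"tx":0.0036,"ty":0,"tz":0.0087,"ax":0,"ay":0,"az":0}
  ]
}}

```text
clock: 29.73
tcp_pos: [0.5821, -0.189, 0.2956]
orientation: [2.402, 2.024, 0.001]
contact_force: [-4.3, 4.8, 3.7]
grip_width: 0.0497
gripper_force: 34.0
```

```bash
python3 - <<'E'
from arc import *
o=log();print(o['joints'].round(2),o['tcp_pos'],o['contact_force'],o['moment'],o['grip_width'],o['gripper_force'])
arc(np.array([-.0405,.0995]),2,0,5)
E
```

```text
[ 0.49  0.52 -0.37  1.79  0.24  0.88 -0.16] [ 0.58212375 -0.18897637  0.2956225 ] [-4.26543432  4.81484383  3.72702994] [ 0.71745297  0.96159243 -0.21533857] 0.04971673532319114 33.95157337188721
a0 19.963780503160635 L 0.12044344714852154
16.0 {"claw": 1, "tx": 0.0024, "ty": 0, "tz": 0.0072, "ax": 0, "ay": 0, "az": 0},
13.0 {"claw": 1, "tx": 0.0019, "ty": -0, "tz": 0.0073, "ax": 0, "ay": 0, "az": 0},
9.0 {"claw": 1, "tx": 0.0014, "ty": -0, "tz": 0.0074, "ax": 0, "ay": 0, "az": 0},
6.0 {"claw": 1, "tx": 0.001, "ty": -0, "tz": 0.0075, "ax": 0, "ay": 0, "az": 0},
2.0 {"claw": 1, "tx": 0.0005, "ty": -0, "tz": 0.0075, "ax": 0, "ay": 0, "az": 0},
```

Call:
{"method": "arm_command", "body": {
  "plan": [
    {"claw":1,"tx":0.0032,"ty":0,"tz":0.007,"ax":0,"ay":0,"az":0},
    {"claw":1,"tx":0.0025,"ty":0,"tz":0.007,"ax":0,"ay":0,"az":0},
    {"claw":1,"tx":0.0015,"ty":0,"tz":0.0075,"ax":0,"ay":0,"az":0},
    {"claw":1,"tx":0.001,"ty":0,"tz":0.0075,"ax":0,"ay":0,"az":0},
    {"claw":1,"tx":0.0005,"ty":0,"tz":0.0075,"ax":0,"ay":0,"az":0},
    {"claw":1,"tx":0,"ty":0,"tz":0,"ax":0,"ay":0,"az":0},
    {"claw":0.5,"tx":0,"ty":0,"tz":0,"ax":0,"ay":0,"az":0},
    {"claw":0,"tx":0,"ty":0,"tz":0,"ax":0,"ay":0,"az":0},
    {"claw":0,"tx":0,"ty":0,"tz":0,"ax":0,"ay":0,"az":0},
    {"claw":0,"tx":0,"ty":0,"tz":0,"ax":0,"ay":0,"az":0}
  ]
}}

```text
clock: 30.57
tcp_pos: [0.5837, -0.183, 0.2592]
orientation: [2.402, 2.02, -0.001]
contact_force: [-0.5, -0.6, 0.6]
grip_width: 0.0831
gripper_force: 0.0
```

Call:
{"method": "arm_command", "body": {
  "plan": [
    {"claw":0,"tx":0.01,"ty":0,"tz":-0.03,"ax":0,"ay":0,"az":0},
    {"claw":0,"tx":0.01,"ty":0,"tz":-0.035,"ax":0,"ay":0,"az":0},
    {"claw":0,"tx":0.01,"ty":0,"tz":-0.035,"ax":0,"ay":0,"az":0},
    {"claw":0,"tx":0.015,"ty":0,"tz":-0.035,"ax":0,"ay":0,"az":0},
    {"claw":0,"tx":0,"ty":0,"tz":-0.03,"ax":0,"ay":0,"az":0},
    {"claw":0,"tx":0,"ty":0,"tz":0,"ax":0,"ay":0,"az":0},
    {"claw":0,"tx":0,"ty":0,"tz":0,"ax":0,"ay":0,"az":0},
    {"claw":0,"tx":0,"ty":0,"tz":0,"ax":0,"ay":0,"az":0},
    {"claw":0,"tx":0,"ty":0,"tz":0,"ax":0,"ay":0,"az":0},
    {"claw":0,"tx":0,"ty":0,"tz":0,"ax":0,"ay":0,"az":0}
  ]
}}

```text
clock: 31.4
tcp_pos: [0.5905, -0.1383, 0.4223]
orientation: [-2.404, -2.022, 0.006]
contact_force: [0.6, 0.1, 0.0]
grip_width: 0.0858
gripper_force: 0.0
```

```bash
python3 - <<'E'
from arc import *
o=log();print(o['joints'].round(2),o['tcp_pos'],o['contact_force'],o['clock'])
def inD(p): v=p-O; return np.array([v@U,v@yaw(170.1),v[2]]).round(4)
for c in ('wrist','side','top'):
    T,im=snap(c,c+'8.png')
    for t in ['lever_tip','loop_bar','keeper','block_center']:
        for d in r.tip_of(t,c)[:1]: print(c,t,round(d['confidence'],2),inD((T@np.append(d['location'],1))[:3]))
a=cv2.imread('pics/wrist8.png')[150:340,160:350];b=cv2.imread('pics/side8.png')[130:210,250:370]
cv2.imwrite('pics/c8.png',np.hstack([cv2.resize(a,(400,400),interpolation=cv2.INTER_CUBIC),cv2.resize(b,(400,400),interpolation=cv2.INTER_CUBIC)]))
E
```

```text
[ 0.44  0.38 -0.41  1.68  0.17  1.11 -0.19] [ 0.59045621 -0.13830893  0.42227166] [0.61186633 0.0589688  0.0065586 ] 31.4
wrist loop_bar 0.67 [0.0777 0.0024 0.0715]
wrist keeper 0.65 [0.064  0.0025 0.0746]
wrist block_center 0.93 [0.066  0.0051 0.041 ]
side lever_tip 0.84 [-0.0262  0.0015  0.1724]
side loop_bar 0.64 [0.1311 0.0033 0.0404]
side keeper 0.9 [0.4796 0.3756 0.0677]
side block_center 0.94 [ 0.0663 -0.0043  0.0388]
top lever_tip 0.75 [-0.0262  0.0021  0.1714]
top loop_bar 0.75 [0.0761 0.0018 0.0726]
top keeper 0.9 [ 0.0607 -0.0053  0.076 ]
top block_center 0.88 [0.5123 0.3511 0.0635]
```

View pics/c8.png

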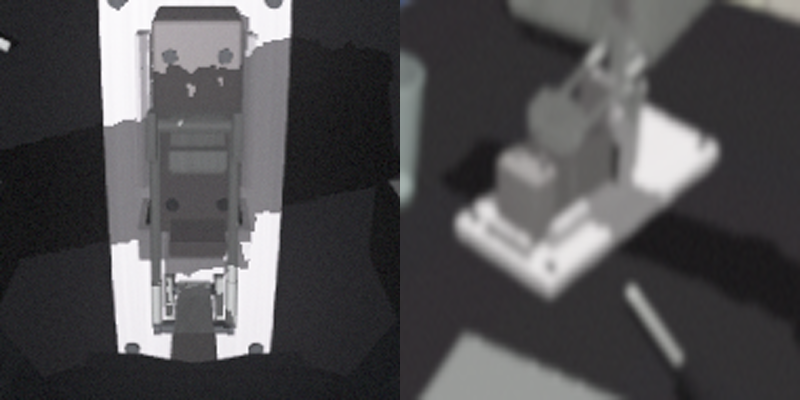

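The bar lies behind the keeper stem (crop (195,125), keeper (195,160)); the loop is hooked. Now the lever: close the fingers and come to its cradle side.

```bash
python3 - <<'E'
from arc import *
H=np.array([-.0355,.070]);rho=.085
s=plan(dk(.015,.328),MV,6,claw=1)
print(s[0])
prev=np.array([.015,.328])
for i,ph in enumerate(np.linspace(88,180,20)):
    p=np.radians(ph);u=np.array([np.cos(p),np.sin(p)]);n=np.array([np.sin(p),-np.cos(p)])
    c=H+rho*u+.0045*n; t=c+[.011,.173]; d=t-prev; prev=t
    print(int(ph),'tx',d[0].round(4),'tz',(-d[1]).round(4),t.round(4))
E
```

```text
n 6 need 3.55 dist 0.146 deg [0.  0.1 0.1]
{"claw": 1, "tx": -0.0182, "ty": -0.0001, "tz": 0.016, "ax": 0, "ay": 0, "az": 0},
{"claw": 1, "tx": -0.0182, "ty": -0.0001, "tz": 0.016, "ax": 0, "ay": 0, "az": 0},
{"claw": 1, "tx": -0.0183, "ty": -0.0001, "tz": 0.0161, "ax": 0, "ay": 0, "az": 0},
{"claw": 1, "tx": -0.0182, "ty": -0.0001, "tz": 0.016, "ax": 0, "ay": 0, "az": 0},
{"claw": 1, "tx": -0.0182, "ty": -0.0001, "tz": 0.016, "ax": 0, "ay": 0, "az": 0},
{"claw": 1, "tx": -0.0182, "ty": -0, "tz": 0.016, "ax": 0, "ay": 0, "az": 0},
[ 0.57157894 -0.24572336  0.328     ]
88 tx -0.032 tz 0.0002 [-0.017   0.3278]
92 tx -0.0072 tz -0.0003 [-0.0242  0.3281]
97 tx -0.0072 tz 0.0003 [-0.0314  0.3278]
102 tx -0.0071 tz 0.0009 [-0.0385  0.327 ]
107 tx -0.007 tz 0.0015 [-0.0456  0.3255]
112 tx -0.0069 tz 0.0021 [-0.0525  0.3234]
117 tx -0.0067 tz 0.0026 [-0.0592  0.3207]
121 tx -0.0064 tz 0.0032 [-0.0656  0.3175]
126 tx -0.0061 tz 0.0037 [-0.0717  0.3138]
131 tx -0.0058 tz 0.0042 [-0.0775  0.3096]
136 tx -0.0054 tz 0.0047 [-0.083   0.3049]
141 tx -0.005 tz 0.0052 [-0.088   0.2997]
146 tx -0.0046 tz 0.0056 [-0.0925  0.2941]
150 tx -0.0041 tz 0.0059 [-0.0966  0.2882]
155 tx -0.0036 tz 0.0062 [-0.1002  0.282 ]
160 tx -0.003 tz 0.0065 [-0.1032  0.2754]
165 tx -0.0025 tz 0.0068 [-0.1057  0.2687]
170 tx -0.0019 tz 0.0069 [-0.1075  0.2617]
175 tx -0.0013 tz 0.0071 [-0.1088  0.2547]
180 tx -0.0007 tz 0.0072 [-0.1095  0.2475]
```

Call:
{"method": "arm_command", "body": {
  "plan": [
    {"claw":1,"tx":-0.018,"ty":0,"tz":0.016,"ax":0,"ay":0,"az":0},
    {"claw":1,"tx":-0.018,"ty":0,"tz":0.016,"ax":0,"ay":0,"az":0},
    {"claw":1,"tx":-0.018,"ty":0,"tz":0.016,"ax":0,"ay":0,"az":0},
    {"claw":1,"tx":-0.018,"ty":0,"tz":0.016,"ax":0,"ay":0,"az":0},
    {"claw":1,"tx":-0.018,"ty":0,"tz":0.016,"ax":0,"ay":0,"az":0},
    {"claw":1,"tx":-0.018,"ty":0,"tz":0.014,"ax":0,"ay":0,"az":0},
    {"claw":1,"tx":0,"ty":0,"tz":0,"ax":0,"ay":0,"az":0},
    {"claw":1,"tx":0,"ty":0,"tz":0,"ax":0,"ay":0,"az":0},
    {"claw":1,"tx":0,"ty":0,"tz":0,"ax":0,"ay":0,"az":0},
    {"claw":1,"tx":0,"ty":0,"tz":0,"ax":0,"ay":0,"az":0}
  ]
}}

```text
clock: 32.98
tcp_pos: [0.5732, -0.2431, 0.3312]
orientation: [2.4, 2.023, -0.0]
contact_force: [1.1, 0.7, -0.1]
grip_width: -0.0001
gripper_force: 0.0
```

Call:
{"method": "arm_command", "body": {
  "plan": [
    {"claw":1,"tx":-0.016,"ty":0,"tz":0,"ax":0,"ay":0,"az":0},
    {"claw":1,"tx":-0.016,"ty":0,"tz":0,"ax":0,"ay":0,"az":0},
    {"claw":1,"tx":-0.007,"ty":0,"tz":0,"ax":0,"ay":0,"az":0},
    {"claw":1,"tx":-0.007,"ty":0,"tz":0,"ax":0,"ay":0,"az":0},
    {"claw":1,"tx":-0.007,"ty":0,"tz":0.001,"ax":0,"ay":0,"az":0},
    {"claw":1,"tx":-0.007,"ty":0,"tz":0.0015,"ax":0,"ay":0,"az":0},
    {"claw":1,"tx":-0.007,"ty":0,"tz":0.002,"ax":0,"ay":0,"az":0},
    {"claw":1,"tx":-0.0067,"ty":0,"tz":0.0026,"ax":0,"ay":0,"az":0},
    {"claw":1,"tx":-0.0064,"ty":0,"tz":0.0032,"ax":0,"ay":0,"az":0},
    {"claw":1,"tx":-0.006,"ty":0,"tz":0.0037,"ax":0,"ay":0,"az":0}
  ]
}}

```text
clock: 33.82
tcp_pos: [0.558, -0.3297, 0.3167]
orientation: [2.401, 2.021, -0.002]
contact_force: [-0.1, 2.3, 6.3]
grip_width: -0.0001
gripper_force: 2.8
```

```bash
python3 - <<'E'
from arc import *
o=log();v=o['tcp_pos']-O;print('dock',v@U,v[2],o['contact_force'],o['clock'],o['joints'].round(2))
def inD(p): v=p-O; return np.array([v@U,v@yaw(170.1),v[2]]).round(4)
for c in ('side','top'):
    T,im=snap(c,c+'9.png')
    for t in ['lever_tip','loop_bar','keeper','block_center']:
        for d in r.tip_of(t,c)[:1]: print(c,t,round(d['confidence'],2),inD((T@np.append(d['location'],1))[:3]))
E
```

```text
dock -0.07009692351760924 0.3166832683938539 [-0.07293674  2.31909466  6.3178097 ] 33.8167 [ 0.68  0.54 -0.33  1.68  0.21  0.95  0.09]
side lever_tip 0.65 [-0.0928 -0.0017  0.1509]
side loop_bar 0.58 [0.0649 0.005  0.0793]
side keeper 0.88 [0.7361 0.2147 0.069 ]
side block_center 0.71 [0.5095 0.3501 0.0639]
top lever_tip 0.76 [-0.0957 -0.0016  0.1513]
top loop_bar 0.82 [0.065  0.0021 0.0752]
top keeper 0.68 [0.4843 0.3731 0.0668]
top block_center 0.82 [0.7718 0.2064 0.0599]
```

Call:
{"method": "arm_command", "body": {
  "plan": [
    {"claw":1,"tx":-0.0065,"ty":0,"tz":0.006,"ax":0,"ay":0,"az":0},
    {"claw":1,"tx":-0.0055,"ty":0,"tz":0.0047,"ax":0,"ay":0,"az":0},
    {"claw":1,"tx":-0.005,"ty":0,"tz":0.0052,"ax":0,"ay":0,"az":0},
    {"claw":1,"tx":-0.0046,"ty":0,"tz":0.0056,"ax":0,"ay":0,"az":0},
    {"claw":1,"tx":-0.004,"ty":0,"tz":0.006,"ax":0,"ay":0,"az":0},
    {"claw":1,"tx":-0.0036,"ty":0,"tz":0.0062,"ax":0,"ay":0,"az":0},
    {"claw":1,"tx":-0.003,"ty":0,"tz":0.0065,"ax":0,"ay":0,"az":0},
    {"claw":1,"tx":-0.0025,"ty":0,"tz":0.0068,"ax":0,"ay":0,"az":0},
    {"claw":1,"tx":0,"ty":0,"tz":0,"ax":0,"ay":0,"az":0},
    {"claw":1,"tx":0,"ty":0,"tz":0,"ax":0,"ay":0,"az":0}
  ]
}}

```text
clock: 35.15
tcp_pos: [0.5508, -0.3639, 0.2681]
orientation: [-2.404, -2.022, 0.005]
contact_force: [-1.2, -0.4, -0.6]
grip_width: -0.0001
gripper_force: 0.0
```

Call:
{"method": "arm_command", "body": {
  "plan": [
    {"claw":1,"tx":-0.001,"ty":0,"tz":0.006,"ax":0,"ay":0,"az":0},
    {"claw":1,"tx":-0.001,"ty":0,"tz":0.006,"ax":0,"ay":0,"az":0},
    {"claw":1,"tx":-0.001,"ty":0,"tz":0.004,"ax":0,"ay":0,"az":0},
    {"claw":1,"tx":0,"ty":0,"tz":0.003,"ax":0,"ay":0,"az":0},
    {"claw":1,"tx":0,"ty":0,"tz":0.002,"ax":0,"ay":0,"az":0},
    {"claw":1,"tx":0,"ty":0,"tz":0.001,"ax":0,"ay":0,"az":0},
    {"claw":1,"tx":0,"ty":0,"tz":0,"ax":0,"ay":0,"az":0},
    {"claw":1,"tx":0,"ty":0,"tz":0,"ax":0,"ay":0,"az":0},
    {"claw":1,"tx":0,"ty":0,"tz":0,"ax":0,"ay":0,"az":0},
    {"claw":1,"tx":0,"ty":0,"tz":0,"ax":0,"ay":0,"az":0}
  ]
}}

```text
clock: 35.98
tcp_pos: [0.5509, -0.3666, 0.248]
orientation: [2.403, 2.022, -0.004]
contact_force: [-2.3, 1.0, 5.5]
grip_width: -0.0
gripper_force: 2.6
```

```bash
python3 - <<'E'
from arc import *
o=log();v=o['tcp_pos']-O;print('dock',v@U,v[2],o['contact_force'],o['clock'],o['joints'].round(2))
def inD(p): v=p-O; return np.array([v@U,v@yaw(170.1),v[2]]).round(4)
for c in ('side','top'):
    T,im=snap(c,c+'10.png')
    for t in ['lever_tip','loop_bar','block_port']:
        for d in r.tip_of(t,c)[:1]: print(c,t,round(d['confidence'],2),inD((T@np.append(d['location'],1))[:3]))
E
```

```text
dock -0.10763600906734112 0.24798630447395892 [-2.29892619  1.01140768  5.50494689] 35.9833 [ 0.71  0.64 -0.31  1.69  0.25  0.85  0.12]
side lever_tip 0.55 [-0.1363  0.001   0.0711]
side block_port 0.96 [-0.0044  0.0052  0.0385]
top lever_tip 0.58 [-0.1374  0.0033  0.0704]
top loop_bar 0.63 [0.3234 0.138  0.0006]
top block_port 0.94 [0.7693 0.2026 0.1305]
```

Call:
{"method": "arm_command", "body": {
  "plan": [
    {"claw":1,"tx":0,"ty":0,"tz":0.0015,"ax":0,"ay":0,"az":0},
    {"claw":1,"tx":0,"ty":0,"tz":0.0015,"ax":0,"ay":0,"az":0},
    {"claw":1,"tx":0,"ty":0,"tz":0,"ax":0,"ay":0,"az":0},
    {"claw":1,"tx":0,"ty":0,"tz":-0.015,"ax":0,"ay":0,"az":0},
    {"claw":1,"tx":0,"ty":0,"tz":-0.03,"ax":0,"ay":0,"az":0},
    {"claw":1,"tx":0,"ty":0,"tz":-0.035,"ax":0,"ay":0,"az":0},
    {"claw":1,"tx":0,"ty":0,"tz":-0.035,"ax":0,"ay":0,"az":0},
    {"claw":1,"tx":0,"ty":0,"tz":-0.035,"ax":0,"ay":0,"az":0},
    {"claw":1,"tx":0.02,"ty":0,"tz":-0.03,"ax":0,"ay":0,"az":0},
    {"claw":1,"tx":0,"ty":0,"tz":0,"ax":0,"ay":0,"az":0}
  ]
}}

```text
clock: 37.22
tcp_pos: [0.5573, -0.3435, 0.4322]
orientation: [2.392, 2.019, 0.007]
contact_force: [2.1, 1.2, 0.7]
grip_width: 0.0
gripper_force: 0.0
```

```bash
python3 - <<'E'
from arc import *
o=log();v=o['tcp_pos']-O;print('dock',v@U,v[2],o['contact_force'],o['clock'])
def inD(p): v=p-O; return np.array([v@U,v@yaw(170.1),v[2]]).round(4)
for c in ('side','top','wrist'):
    T,im=snap(c,c+'11.png')
    for t in ['lever_tip','loop_bar','keeper','block_port','block_center','hinge']:
        for d in r.tip_of(t,c)[:1]: print(c,t,round(d['confidence'],2),inD((T@np.append(d['location'],1))[:3]))
a=cv2.imread('pics/wrist11.png');b=cv2.imread('pics/side11.png')[120:215,235:375]
cv2.imwrite('pics/c11.png',np.hstack([cv2.resize(a[0:260,130:390],(400,400),interpolation=cv2.INTER_CUBIC),cv2.resize(b,(400,400),interpolation=cv2.INTER_CUBIC)]))
E
```

```text
dock -0.08374192490455414 0.4322209685685674 [2.05479156 1.21332337 0.74197245] 37.2167
side lever_tip 0.5 [-0.1348  0.0012  0.0689]
side loop_bar 0.66 [0.0626 0.0067 0.08  ]
side keeper 0.8 [0.7349 0.2161 0.0698]
side block_port 0.85 [-0.0017  0.0025  0.0387]
side block_center 0.61 [ 0.0636 -0.0024  0.0369]
side hinge 0.74 [-0.0374  0.0017  0.0735]
top lever_tip 0.76 [-0.1336  0.0026  0.0731]
top loop_bar 0.74 [0.0684 0.0003 0.0743]
top keeper 0.92 [ 0.0616 -0.0034  0.0799]
top block_port 0.73 [0.7704 0.2028 0.129 ]
top block_center 0.95 [ 0.068  -0.0006  0.0412]
top hinge 0.85 [-0.0393  0.0011  0.0675]
wrist keeper 0.64 [0.0636 0.0061 0.0747]
wrist block_port 0.64 [0.0006 0.0015 0.0396]
wrist block_center 0.87 [0.0691 0.0017 0.0407]
wrist hinge 0.67 [-0.0364  0.0008  0.071 ]
```

View pics/c11.png

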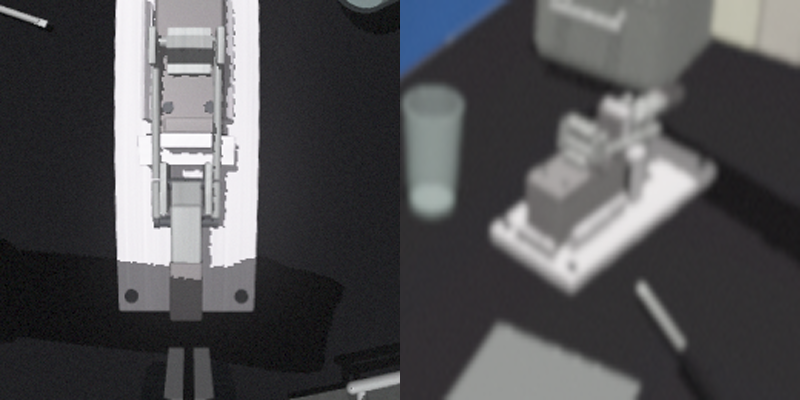

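The latch is shut: the lever lies level (crop (187,250)), the bar sits behind the keeper (190,35) and the block is up against the bulkhead.

```bash
python3 -c "
from bench import r
print(r.hand_in())"
```

```text
the job is handed in; nothing more can be done
None
```

The job is handed in, with no verdict shown: the block is in the dock keeper up, the loop is hooked behind the keeper, and the lever is level and closed, after about 37 s of the 72 s; the bystanders were never approached.

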